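# Load the specimen warming drawer

## Task

Use the hooked rod to catch the pull eye under the ledge of the warming cabinet, draw the drawer fully out, and lay the rod back upright on its rubber rest. Then fit the grey carrier into the drawer, tongue under the rear lip and swung down flat on the floor, stand every specimen pot upright in a pocket of its own, and push the drawer fully shut. Leave the beaker where it stands.

Things in the scene. Friction and masses are not known exactly. Their poses are not given: they have to be found in the camera images.
- cabinet: Low white warming cabinet, fixed, 220 deep x 216 wide x 125 mm high, holding one drawer. Origin on the bench below the middle of its front face; +x points into the cabinet (the drawer comes out along -x), z up.
- ledge (a point): Middle of the front edge of the ledge, at its underside, 115 mm above the bench, axes as the cabinet's. The ledge is the cabinet's 10 mm thick flat top, jutting out 45 mm in front of the front face; open below and at both sides.
- drawer (a joint): How far the drawer is out, m: 0 shut, 0.205 at its stop, fully out. It slides along the cabinet's -x with about 1.5 N of friction and stays where it is left.
- eye (a point): Centre of the hole of the pull eye: a flat-lying steel loop (hole axis vertical) of 7 mm bar on the drawer's front panel, 52 mm above the bench. Hole 37 mm along x (from the panel to the outer bar, this point midway), 33 mm along y; the loop's outer end is 25.5 mm from here along -x. Axes as the cabinet's. Drawer shut: all of it lies under the ledge, its end 1 mm behind the ledge's edge.
- tray_floor (a point): Centre of the drawer's inner floor (upper face, 40 mm above the bench), axes as the cabinet's; moves with the drawer. The aluminium drawer is an open tray, inside 144 mm (x) by 166 mm (y). Front panel (-x end) 8 mm thick, outer face 80 mm from here, 20 mm high above the floor; side walls 6 mm thick, 18 mm high.
- lip (a point): Middle of the front edge, at the underside, of the steel retaining lip across the drawer's rear (+x) end: 58 mm along +x from tray_floor and 14 mm above the floor (that is the gap). It overhangs the inside by 14 mm and is 4 mm thick. Axes as the cabinet's.
- hook_grip (a point): Hooked rod, about 0.12 kg: middle of its black handle, an upright bar 80 (x) x 20 (y) x 42 mm (z); this point is 22 mm above the underside on which it rests. A steel rod of 8 mm diameter runs from it along +x, axis 10 mm below this point, to a tip bent straight up 130 mm ahead of this point. It balances near this point.
- hook_tip (a point): Top end of the hooked rod's upturned tip (8 mm diameter, reaching 24 mm above the rod's axis): 130 mm ahead (+x) of hook_grip and 14 mm above it. Axes as the rod's.
- rest_mid (a point): Middle of the upper face of the hook's rest, a black rubber pad lying fixed on the bench, 210 (x) x 80 (y) x 4 mm thick.
- carrier_grip (a point): Pot carrier, a loose grey plastic insert, about 0.22 kg: grip point on its upright central handle plate, which is 8 mm thick along x, 40 mm wide along y and whose top is 66 mm above the carrier's underside; this point is 50 mm above the underside and 12 mm behind (-x of) the carrier's middle. Axes as the carrier's: +x points to its flat tongue, z up.
- carrier_base (a point): Middle of the carrier's underside, same axes. Base plate 139 (x) x 160 (y) x 6 mm thick. The last 24 mm at +x are bare plate: the tongue that goes under the drawer's lip. The rest bears four square pockets, 53 mm inside, with walls to 20 mm above the underside.
- beaker_at (a point): Glass beaker, 54 mm wide and 75 mm high, open at the top, standing among the pots; this point is on its axis at mid height. A bystander: leave it.
- pocket0 (a point): Centre of the floor of carrier pocket 0 (tongue side, +y side), 6 mm above the carrier's underside; carrier axes.
- pocket1 (a point): Centre of the floor of carrier pocket 1 (tongue side, -y side), 6 mm above the carrier's underside; carrier axes.
- pocket2 (a point): Centre of the floor of carrier pocket 2 (far from tongue side, +y side), 6 mm above the carrier's underside; carrier axes.
- pocket3 (a point): Centre of the floor of carrier pocket 3 (far from tongue side, -y side), 6 mm above the carrier's underside; carrier axes.
- pot1_mid (a point): Specimen pot 1 (white, capped, closed cylinder, 48 mm diameter, 60 mm high, about 80 g, heaviest low down): its centre, half-way up; z along its axis, up. May be absent.
- pot2_mid (a point): Specimen pot 2 (white, capped, closed cylinder, 48 mm diameter, 60 mm high, about 80 g, heaviest low down): its centre, half-way up; z along its axis, up. May be absent.
- pot3_mid (a point): Specimen pot 3 (white, capped, closed cylinder, 48 mm diameter, 60 mm high, about 80 g, heaviest low down): its centre, half-way up; z along its axis, up. May be absent.
- pot4_mid (a point): Specimen pot 4 (white, capped, closed cylinder, 48 mm diameter, 60 mm high, about 80 g, heaviest low down): its centre, half-way up; z along its axis, up. May be absent.
Not all that is in view belongs to the job. What is shaped like the part that bears pot2_mid but purple or yellow is not meant.

How it is judged (in metres and radians):
On the way, in this order (a step that is already met when the one before it is completed fails the run):
1. the drawer is drawn fully out with the hook's tip in the eye (value of joint drawer above 0.19 m and horizontal distance between hook_tip and eye below 0.026 m and z of hook_tip in the frame of eye between -0.03 and 0.03 m), for 0.1 s.
2. the hooked rod lies on its rest again, released, the drawer still out (x of hook_grip in the frame of rest_mid between -0.105 and 0.105 m and y of hook_grip in the frame of rest_mid between -0.045 and 0.045 m and z of hook_grip in the frame of rest_mid below 0.027 m and angle between hook_grip's own z axis and vertical below 0.15 rad and contact force between the fingers and hook below 0.3 N and value of joint drawer above 0.16 m), for 0.2 s.
3. the carrier lies flat on the drawer's floor with its tongue under the lip, the drawer still out (x of carrier_base in the frame of tray_floor between -0.007 and 0.007 m and y of carrier_base in the frame of tray_floor between -0.007 and 0.007 m and z of carrier_base in the frame of tray_floor below 0.004 m and x of carrier_grip in the frame of tray_floor below 0 m and angle between carrier_base's own z axis and vertical below 0.05 rad and value of joint drawer above 0.16 m), for 0.2 s.
4. every pot stands in a pocket of the carrier ((horizontal distance between pot1_mid and pocket0 below 0.01 m or horizontal distance between pot1_mid and pocket1 below 0.01 m or horizontal distance between pot1_mid and pocket2 below 0.01 m or horizontal distance between pot1_mid and pocket3 below 0.01 m) and z of pot1_mid in the frame of carrier_base between 0.03 and 0.042 m and angle between each of pot1_mid, pot2_mid, pot3_mid, pot4_mid's own z axis and vertical below 0.15 rad and (horizontal distance between pot2_mid and pocket0 below 0.01 m or horizontal distance between pot2_mid and pocket1 below 0.01 m or horizontal distance between pot2_mid and pocket2 below 0.01 m or horizontal distance between pot2_mid and pocket3 below 0.01 m) and z of pot2_mid in the frame of carrier_base between 0.03 and 0.042 m and (horizontal distance between pot3_mid and pocket0 below 0.01 m or horizontal distance between pot3_mid and pocket1 below 0.01 m or horizontal distance between pot3_mid and pocket2 below 0.01 m or horizontal distance between pot3_mid and pocket3 below 0.01 m) and z of pot3_mid in the frame of carrier_base between 0.03 and 0.042 m and (horizontal distance between pot4_mid and pocket0 below 0.01 m or horizontal distance between pot4_mid and pocket1 below 0.01 m or horizontal distance between pot4_mid and pocket2 below 0.01 m or horizontal distance between pot4_mid and pocket3 below 0.01 m) and z of pot4_mid in the frame of carrier_base between 0.03 and 0.042 m), for 0.2 s.
5. the drawer is pushed shut (value of joint drawer below 0.012 m), for 0.2 s.
At the end, for the whole second after the job is handed in: Drawer within 12 mm of shut; carrier flat in it (within 7 mm of the middle, tongue under the lip, tilt under 0.05 rad); every present pot upright in a pocket (within 10 mm of its centre, on its floor); the hooked rod lying upright with its handle's middle on the rubber rest; all released (all of step 4 and value of joint drawer below 0.012 m and x of carrier_base in the frame of tray_floor between -0.007 and 0.007 m and y of carrier_base in the frame of tray_floor between -0.007 and 0.007 m and z of carrier_base in the frame of tray_floor below 0.004 m and x of carrier_grip in the frame of tray_floor below 0 m and angle between carrier_base's own z axis and vertical below 0.05 rad and x of hook_grip in the frame of rest_mid between -0.105 and 0.105 m and y of hook_grip in the frame of rest_mid between -0.045 and 0.045 m and z of hook_grip in the frame of rest_mid below 0.027 m and angle between hook_grip's own z axis and vertical below 0.15 rad); the robot touches nothing.
It fails at once if the beaker is knocked over or shifted by more than 50 mm (distance of beaker_at from where it was at the start of the episode above 0.05 m).
Of pot1, pot2, pot3, pot4 only 2 to 4 are there at a start; the rules pass over those that are not, and their reading is None.
At some moment in a run one of pot1, pot2, pot3, pot4 may be knocked a few centimetres aside while the robot is not near it.
It also fails if it takes over 210 s, if anything falls off the work surface, if the arm or the gripper's body presses on something with over 40 N, if the wrist force passes 120 N, or if a joint passes its speed limit or range.

## Robot

A 7-joint arm with a two-finger parallel gripper is mounted at the origin on the work surface. World frame = base frame: x ahead of the robot, y to its left, z up, the work surface at z = 0. Lengths are in m, angles in degrees, forces in N, time in s.
With the tool pointing down it reaches from about 0.425 to 0.875 m from the base axis. Payload 4.7 kg.
Tool frame: the origin (TCP) lies at the very end of the fingers, on their centre line; the grasp point (between the pads) lies 19 mm behind it; z points along the fingers, y is the line along which they close (so a half turn about z gives the same grasp; the last joint's range is limited). The gripper opens to 87 mm and grips with 3 to 60 N. Pads are 19 mm wide; open, the fingers measure 117 mm over their backs; the gripper's body (75 mm by 190 mm) begins 51 mm behind the grasp point.
Start: joints at [-66.801, 18.392, -4.016, 83.108, 1.295, 78.541, -3.26], TCP at [0.248, 0.601, 0.223] pointing down, gripper open.
Joint ranges: [-163.93, 163.93], [-17.29, 119.83], [-79.2, 71.16], [3.27, 140.29], [-89.18, 269.18], [5.43, 117.66], [-154.24, 154.24]. Speed limits (degrees/s): [147.25, 147.25, 180, 180, 180, 180, 180].

## Interface

Orientations are given as [roll, pitch, yaw] about the fixed x, y, z axes, in that order (R = Rz(yaw) Ry(pitch) Rx(roll)).
In Python, from cell import telemetry, cams, env gives the robot as it stands.
- The arm moves only by the tool arm_command, never from a script. Its argument "series" is text: rows parted by semicolons, each of 5 numbers parted by spaces: the shift along the tool's x, y, z in mm, then the turn about the tool's z in rad, then the closure in counts, from 0 (fully open) to 255 (shut). A call has 1 to 20 rows; each row shifts and turns the commanded pose from where the row before left it, along the tool's axes as they then stand; what a row does not reach is not made up. A row lasts 1/12 s, in which the tool goes at most 41.7 mm and 7.16 degrees, less where a joint would pass 70% of its speed; a pose out of reach is approached as far as the arm can. A call is refused whole if a number of a shift passes 41.7 or a number of a turn 0.125, either way. A call with a gripper value outside its range is refused whole. The fingers move at their own pace and stop on an object; "squeeze" is the grip in N (left out, the last holds). Time passes only in rows, so rows that do not move let the fingers close. It gives the time, the measured TCP pose, the force, the opening and the grip force at its end, in the units of the state.
- telemetry.get_obs(): the state, without advancing time (a new reading comes with each control period).
- cams.read_camera(name): name is "scene" or "side" or "wrist"; returns the picture (384x512x3 uint8, blue, green, red); there is no depth.
- cams.calibration(name): a dict with "K" (3x3 intrinsics, pixels), "origin" and "rotation" of the camera in the world; the wrist camera has in their place "hand_eye" (4x4, takes a point from camera to tool coordinates, whose origin is the TCP and whose axes are the flange's). Camera axes: x right, y down, z forward; pixel columns grow to the right and rows downward; lengths in m; the calibration is good to about 2 mm. A picture is of the moment at which its call begins: read the wrist's pose just before it. calibration takes no time and is no camera call.
- env.sign_off(): hands the job in; it is judged then, once.
The state is a dict: "time_s": time; "qpos": joint angles; "joint_velocities": joint speeds; "effort": joint torques, N m; "tool_pos": TCP position; "tool_rot": TCP orientation; "force": force on the tool from outside, world axes, zero at the start; "wrist_torque": the same for the moment, N m; "grip_width": finger opening in m; "grasp_force": force on a finger pad.
Only numpy, scipy, OpenCV 4.12 (cv2) and the standard library are available. Lean on these libraries where they do the work, as an engineer would, in place of code of your own. Each camera call takes 0.05 s, during which the arm holds its last target. There are 200 camera calls.

## Working session

There is one attempt and no reset: what is moved stays moved. The work goes in short steps, Python scripts to look and compute and a tool call to move; the robot and the scene stay as the last step left them, time stands still between calls to the robot, and variables do not carry over. Pictures are saved under pics/ and viewed, at most 14 in all, crops included, and the job is handed in when it is done.

Besides the shell and the picture viewer there is one more tool, called after "Request:" as name(argument=value, ...) on one line, values as JSON. arm_command: Moves the arm, as the interface text tells. Its arguments: {"type":"object","properties":{"series":{"type":"string"},"squeeze":{"type":"number"}},"required":["series"]}

```bash
mkdir -p pics; ls; python3 - <<'E'
from cell import telemetry,cams,env
import cv2,numpy as np
np.set_printoptions(precision=4,suppress=True)
print(telemetry.get_obs())
for n in("scene","side","wrist"):
    print(n,cams.calibration(n)); cv2.imwrite(f"pics/{n}0.png",cams.read_camera(n))
E
```

```text
pics
{'time_s': 0.0, 'qpos': array([-66.8007,  18.4378,  -4.0193,  83.1752,   1.2928,  78.5413,
        -3.2612]), 'joint_velocities': array([ 0.0025,  0.0487, -0.0565,  0.0324, -0.0601,  0.0478,  0.0068]), 'effort': array([ -0.0002, -49.1289,  -0.4042, -31.2523,  -0.0639,   0.0437,
         0.0002]), 'tool_pos': array([0.2474, 0.6005, 0.2215]), 'tool_rot': array([-179.8908,    0.0025,  157.6124]), 'force': array([ 0.2004,  0.4518, -0.4966]), 'wrist_torque': array([-0.0193,  0.0796,  0.0609]), 'grasp_force': 0.0, 'grip_width': 0.08699501292669004}
scene {'K': array([[417.8542,   0.    , 262.4434],
       [  0.    , 417.8542, 186.6973],
       [  0.    ,   0.    ,   1.    ]]), 'origin': array([0.9605, 0.82  , 1.2549]), 'rotation': array([-142.4425,   -0.3571,  149.945 ])}
side {'K': array([[448.8949,   0.    , 265.8504],
       [  0.    , 448.8949, 192.4685],
       [  0.    ,   0.    ,   1.    ]]), 'origin': array([ 0.0956, -0.6594,  1.079 ]), 'rotation': array([-139.8379,   -0.2636,  -32.2362])}
wrist {'K': array([[304.1991,   0.    , 253.7575],
       [  0.    , 304.1991, 193.2676],
       [  0.    ,   0.    ,   1.    ]]), 'hand_eye': array([[ 0.0003, -0.9635, -0.2679,  0.0721],
       [ 1.    ,  0.0006, -0.0008,  0.0009],
       [ 0.0009, -0.2679,  0.9635, -0.1614],
       [ 0.    ,  0.    ,  0.    ,  1.    ]])}
```

View pics/scene0.png

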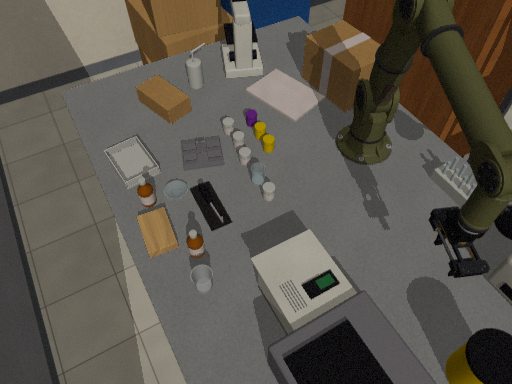

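View pics/side0.png

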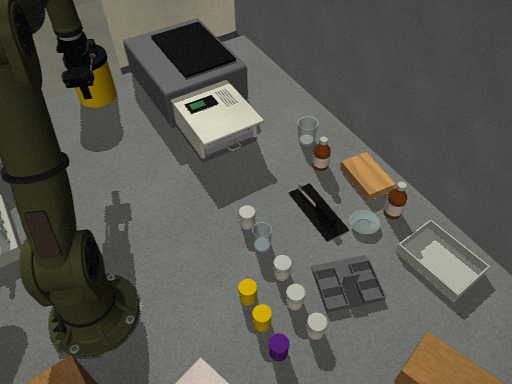

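Scene view (candidates): white pots (228,125),(238,138),(245,156),(268,190), with yellow (260,130),(268,143) and purple (251,118) decoys; the beaker is among the pots at (257,173), and another glass at (202,278) is not meant. Hook on rest at (211,205), carrier (203,152), cabinet (300,280). The next close crop checks these.

```bash
cat > h.py <<'E'
from cell import telemetry,cams,env
import cv2,numpy as np
from scipy.spatial.transform import Rotation as R
np.set_printoptions(precision=4,suppress=True)
def cam(n,obs=None):
    c=cams.calibration(n)
    if n!="wrist": return c["K"],R.from_euler('xyz',c["rotation"],degrees=True).as_matrix(),np.array(c["origin"])
    o=obs or telemetry.get_obs(); H=np.array(c["hand_eye"]); Rt=R.from_euler('xyz',o["tool_rot"],degrees=True).as_matrix()
    return c["K"],Rt@H[:3,:3],Rt@H[:3,3]+o["tool_pos"]
def pt(C,uv,z):
    K,Rm,o=C; uv=np.atleast_2d(uv).astype(float)
    d=(Rm@np.linalg.inv(K)@np.c_[uv,np.ones(len(uv))].T).T
    return o+d*((z-o[2])/d[:,2])[:,None]
def px(C,p):
    K,Rm,o=C; q=(np.atleast_2d(p)-o)@Rm@K.T
    return q[:,:2]/q[:,2:]
E
python3 - <<'E'
from h import *
s=cv2.imread("pics/scene0.png"); d=cv2.imread("pics/side0.png")
up=lambda i,x,y,w,h,f: cv2.resize(i[y:y+h,x:x+w],None,fx=f,fy=f,interpolation=cv2.INTER_CUBIC)
cv2.imwrite("pics/m1.png",np.hstack([up(s,175,105,100,130,4),up(d,230,170,100,130,4)]))
cv2.imwrite("pics/m2.png",np.hstack([up(s,235,205,130,130,3),up(d,160,75,130,130,3)]))
# predicted colour blobs
for n,i in(("scene",s),("side",d)):
    print(n); C=cam(n)
    hsv=cv2.cvtColor(i,cv2.COLOR_BGR2HSV)
    m=((hsv[...,1]<40)&(hsv[...,2]>165)).astype(np.uint8)
    k,l,st,ce=cv2.connectedComponentsWithStats(m)
    for j in range(1,k):
        if 25<st[j,4]<400: print(st[j],ce[j],pt(C,ce[j],0.05)[0])
E
```

```text
scene
[236  14  13   3  27] [242.2963  15.    ] [ 0.0064 -1.0276  0.05  ]
[242  67  21   3  35] [253.      68.0286] [ 0.1793 -0.6028  0.05  ]
[271  83  14  11  57] [277.1053  87.3509] [ 0.1539 -0.4287  0.05  ]
[294 248   8  10  28] [297.6429 252.5357] [0.5258 0.3119 0.05  ]
side
[320 137   7   5  28] [323.2143 138.8214] [0.8502 0.1693 0.05  ]
[398 182   8   6  39] [401.5385 184.4359] [ 0.9309 -0.1198  0.05  ]
[  0 195  17  54 243] [  7.1811 224.6955] [-0.1189  0.3586  0.05  ]
[239 205  16  13 155] [246.4645 211.2323] [0.4772 0.0422 0.05  ]
[274 255  17  15 201] [282.0597 262.0597] [ 0.4704 -0.1545  0.05  ]
[287 284  18  16 227] [295.2775 291.5022] [ 0.451  -0.2441  0.05  ]
[308 313  19  18 262] [316.8092 321.3015] [ 0.4499 -0.3372  0.05  ]
```

View pics/m1.png

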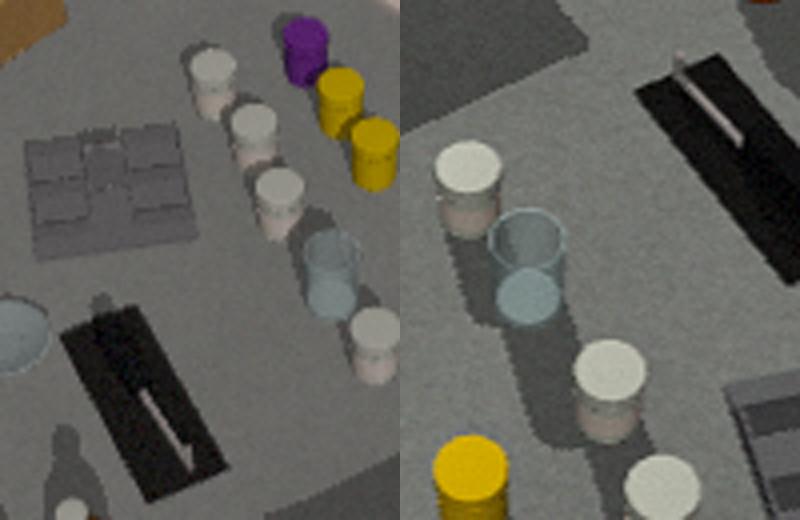

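View pics/m2.png

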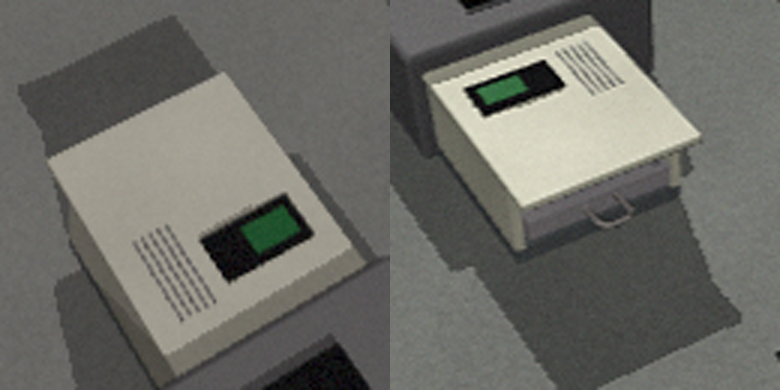

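Crops confirm: four white capped pots, beaker between two of them, hook on black pad with tip at scene (222,221)/side (300,184), carrier tongue toward scene-bottom, cabinet front with eye facing the side camera at side (232,145).

```bash
python3 - <<'E'
from h import *
S=cam("scene");D=cam("side")
f=lambda L:np.array(L)/4+[175,105]
a=pt(S,f([(61,335),(138,305),(228,467),(150,503)]),.004);print("rest",a,a.mean(0)); 
d=a[2:].mean(0)-a[:2].mean(0);d=(a[2]-a[1]+a[3]-a[0]);print("yaw",np.degrees(np.arctan2(d[1],d[0])),np.linalg.norm(d)/2)
print("tip",pt(S,f([(190,465)]),.04),pt(D,[(300,184.5)],.04))
t=lambda L:(np.array(L)-[390,0])/3+[160,75]
b=pt(D,t([(522,207),(702,136),(590,17),(425,78)]),.125);print("cabD",b)
u=lambda L:np.array(L)/3+[235,205]
c=pt(S,u([(225,72),(50,160),(170,355),(360,265)]),.125);print("cabS",c)
for q in(b,c):
    e=q[0]-q[1];print(np.linalg.norm(e),"outward yaw",np.degrees(np.arctan2(e[1],e[0])), (q[0]+q[1])/2, np.linalg.norm(q[1]-q[2]))
print("eye end",pt(D,t([(620,224)]),.052))
print("carS base tongue",pt(S,f([(38,258),(197,237)]),.006),"top",pt(S,f([(25,145),(178,125)]),.02))
print("pots S top",pt(S,f([(213,68),(254,122),(279,188),(375,328)]),.06),"beaker base",pt(S,f([(331,297)]),.002))
g=lambda L:(np.array(L)-[400,0])/4+[230,170]
print("pots D top",pt(D,g([(468,168),(610,370),(662,490)]),.06),pt(D,[(316.8,320)],.06),"bk",pt(D,g([(528,297)]),.002))
E
```

```text
rest [[ 0.7123 -0.1349  0.004 ]
 [ 0.634  -0.1315  0.004 ]
 [ 0.6442  0.0734  0.004 ]
 [ 0.7204  0.0726  0.004 ]] [ 0.6777 -0.0301  0.004 ]
yaw 87.45433434659789 0.2064726701985852
tip [[0.6808 0.0768 0.04  ]] [[0.6735 0.0511 0.04  ]]
cabD [[0.4718 0.2835 0.125 ]
 [0.6856 0.2792 0.125 ]
 [0.6864 0.5277 0.125 ]
 [0.475  0.5261 0.125 ]]
cabS [[0.4732 0.2926 0.125 ]
 [0.6838 0.291  0.125 ]
 [0.6855 0.5179 0.125 ]
 [0.4822 0.5353 0.125 ]]
0.2138702646403607 outward yaw 178.8716217110328 [0.5787 0.2813 0.125 ] 0.24848378991457185
0.21064578430435832 outward yaw 179.57665422641907 [0.5785 0.2918 0.125 ] 0.22684249390216088
eye end [[0.5785 0.2757 0.052 ]]
carS base tongue [[ 0.6936 -0.2308  0.006 ]
 [ 0.5473 -0.1782  0.006 ]] top [[ 0.6479 -0.3634  0.02  ]
 [ 0.5004 -0.3118  0.02  ]]
pots S top [[ 0.4481 -0.3301  0.06  ]
 [ 0.4479 -0.2414  0.06  ]
 [ 0.4686 -0.1513  0.06  ]
 [ 0.4748  0.0409  0.06  ]] beaker base [[ 0.4688 -0.0501  0.002 ]]
pots D top [[ 0.4734  0.0322  0.06  ]
 [ 0.467  -0.1612  0.06  ]
 [ 0.4465 -0.2507  0.06  ]] [[ 0.4484 -0.3376  0.06  ]] bk [[ 0.4718 -0.0514  0.002 ]]
```

Request:
arm_command(series="0 0 0 0.118 0;0 0 0 0.118 0;0 0 0 0.118 0;0 0 0 0.118 0;0 0 0 0.118 0;0 0 0 0.118 0;0 0 0 0.118 0;0 0 0 0.118 0;0 0 0 0.118 0;0 0 0 0.118 0;0 0 -20 0 0")

```text
time_s: 1.07
tool_pos: [0.2467, 0.5986, 0.2379]
tool_rot: [-179.9, 0.5, 89.7]
force: [0.2, -0.0, -1.0]
grip_width: 0.087
grasp_force: 0.0
```

Request:
arm_command(series="-32 20 -1 0 0;-32 20 -1 0 0;-32 20 -1 0 0;-32 20 -1 0 0;-32 20 -1 0 0;-32 20 -1 0 0;-32 20 -1 0 0;-32 20 -1 0 0;-32 20 -1 0 0;-32 20 -1 0 0;-32 20 -1 0 0;-32 20 -1 0 0;-32 20 -1 0 0;-32 20 -1 0 0;-32 20 -1 0 0;-32 20 -1 0 0;-32 20 -1 0 0;-32 20 -1 0 0;-32 20 -1 0 0;-32 20 -1 0 0")

```text
time_s: 2.73
tool_pos: [0.6482, -0.0404, 0.2624]
tool_rot: [-180.0, -0.0, 90.0]
force: [1.6, 0.3, 0.3]
grip_width: 0.087
grasp_force: 0.0
```

```bash
cat >> h.py <<'E'
def snap(n,name):
    o=telemetry.get_obs(); i=cams.read_camera(n); cv2.imwrite(f"pics/{name}.png",i)
    np.save(f"pics/{name}.npy",dict(o),allow_pickle=True); return i,cam(n,o),o
def load(n,name):
    return cv2.imread(f"pics/{name}.png"),cam(n,np.load(f"pics/{name}.npy",allow_pickle=True).item())
def go(x,y,z,yaw=90):
    o=telemetry.get_obs(); M=R.from_euler('xyz',o["tool_rot"],degrees=True).as_matrix()
    M2=R.from_euler('xyz',[180,0,yaw],degrees=True).as_matrix()
    r=R.from_matrix(M.T@M2).as_rotvec(); 
    print("t",round(o["time_s"],2),"pos",o["tool_pos"],"rot",o["tool_rot"],"w",round(o["grip_width"],4),"gf",round(o["grasp_force"],2),"F",o["force"])
    print("tool shift mm",1000*M.T@(np.array([x,y,z])-o["tool_pos"]),"turn rad",r)
E
python3 - <<'E'
from h import *
go(.677,-.066,.2); i,C,o=snap("wrist","w1")
cv2.imwrite("pics/w1b.png",cv2.resize(i,None,fx=1.5,fy=1.5,interpolation=cv2.INTER_CUBIC))
E
```

```text
t 2.73 pos [ 0.6482 -0.0404  0.2624] rot [-179.9899   -0.0152   90.0335] w 0.087 gf 0.0 F [1.6238 0.3389 0.2968]
tool shift mm [-25.682   28.7564  62.367 ] turn rad [-0.0002 -0.0003  0.0006]
```

View pics/w1b.png

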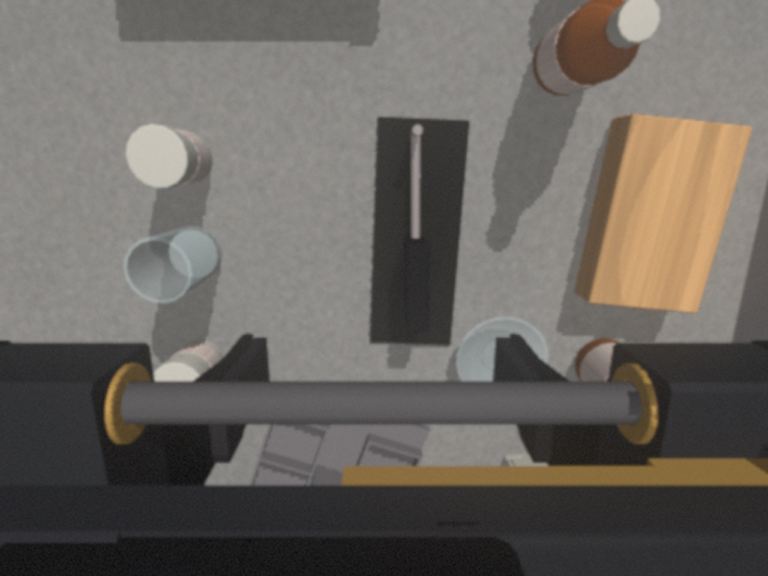

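Wrist view: hook tip at (418,130), handle from (416,238) to (414,330), pad corners (378,117),(469,121),(450,345),(370,342) (in 1.5x pixels); beaker and pots left of it.

```bash
python3 - <<'E'
from h import *
i,C=load("wrist","w1")
q=lambda L,z:pt(C,np.array(L)/1.5,z)
print("rest",q([(378,117),(469,121),(450,345),(370,342)],.004),q([(378,117),(469,121),(450,345),(370,342)],.004).mean(0))
print("tip",q([(418,130)],.04),"rod",q([(416,230),(416.5,150)],.016),"handle",q([(404,238),(428,238),(404,330),(426,330)],.046))
print("pot top",q([(157,156)],.06),"beaker rim",q([(158,268)],.075),"beaker base",q([(193,253)],.001))
g=cv2.cvtColor(i[150:225,255:300],cv2.COLOR_BGR2GRAY)
cv2.imwrite("pics/hd.png",cv2.resize(cv2.convertScaleAbs(i[70:235,230:330],alpha=3),None,fx=4,fy=3.6,interpolation=cv2.INTER_CUBIC))
E
```

```text
rest [[ 0.6471  0.0714  0.004 ]
 [ 0.7259  0.0682  0.004 ]
 [ 0.7182 -0.1401  0.004 ]
 [ 0.6391 -0.137   0.004 ]] [ 0.6826 -0.0344  0.004 ]
tip [[0.6792 0.0584 0.04  ]] rod [[ 0.6812 -0.0246  0.016 ]
 [ 0.6801  0.0438  0.016 ]] handle [[ 0.669  -0.0271  0.046 ]
 [ 0.689  -0.0271  0.046 ]
 [ 0.6702 -0.1086  0.046 ]
 [ 0.6896 -0.1086  0.046 ]]
pot top [[0.4784 0.0381 0.06  ]] beaker rim [[ 0.4752 -0.0463  0.075 ]] beaker base [[ 0.4731 -0.0486  0.001 ]]
```

View pics/hd.png

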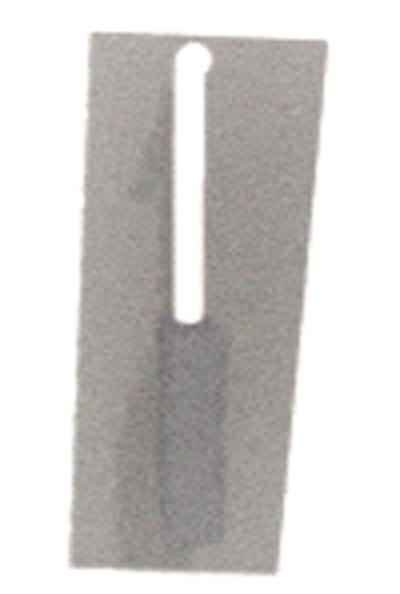

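Request:
arm_command(series="-13 16 20 0 0;-13.5 15.5 20 0 0;0 0 35 0 0;0 0 35 0 0;0 0 35 0 0;0 0 35 0 0;0 0 30 0 0;0 0 20 0 0;0 0 12 0 0;0 0 10 0 0;0 0 0 0 0;0 0 0 0 0", squeeze=40)

```text
time_s: 3.78
tool_pos: [0.6797, -0.0655, 0.0112]
tool_rot: [180.0, 0.0, 90.0]
force: [0.7, -0.9, 0.7]
grip_width: 0.0873
grasp_force: 0.0
```

```bash
python3 - <<'E'
from h import *
go(.6795,-.067,.010)
E
```

```text
t 3.78 pos [ 0.6797 -0.0655  0.0112] rot [179.9512   0.0055  90.0014] w 0.0873 gf 0.0 F [ 0.6795 -0.8846  0.7426]
tool shift mm [-1.4507 -0.1514  1.2202] turn rad [0.0009 0.0001 0.    ]
```

Close and lift.

Request:
arm_command(series="0 0 0 0 255;0 0 0 0 255;0 0 0 0 255;0 0 0 0 255;0 0 0 0 255;0 0 0 0 255;0 0 0 0 255;0 0 0 0 255;0 0 -10 0 255;0 0 -20 0 255;0 0 0 0 255", squeeze=40)

```text
time_s: 4.7
tool_pos: [0.6817, -0.0661, 0.0448]
tool_rot: [179.7, 0.0, 90.0]
force: [0.8, -0.7, 1.0]
grip_width: 0.0217
grasp_force: 0.2
```

Request:
arm_command(series="0 0 0 0 255;0 0 0 0 255;0 0 0 0 255")

```text
time_s: 4.95
tool_pos: [0.6814, -0.0661, 0.0441]
tool_rot: [179.7, 0.0, 90.0]
force: [-2.1, -0.0, 12.8]
grip_width: 0.0185
grasp_force: 40.1
```

```bash
python3 - <<'E'
from h import *
go(.5785,.1,.045); i,C,o=snap("wrist","w2")
cv2.imwrite("pics/w2b.png",cv2.convertScaleAbs(i,alpha=1.6))
E
```

```text
t 4.95 pos [ 0.6814 -0.0661  0.0441] rot [179.703    0.0021  90.0054] w 0.0185 gf 40.1 F [-2.0878 -0.0235 12.777 ]
tool shift mm [ 166.065  -102.8472   -1.4136] turn rad [0.0052 0.     0.0001]
```

View pics/w2b.png

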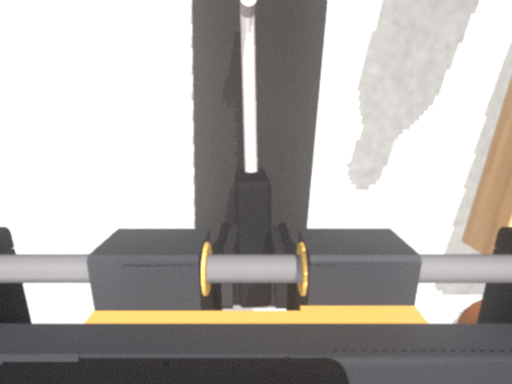

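```bash
python3 - <<'E'
from h import *
i,C=load("wrist","w2")
for dz in(0,.01,.02,.03): print(dz,px(C,[[.679,.0635,.04+dz],[.679,-.027,.046+dz],[.669,-.027,.046+dz],[.689,-.027,.046+dz]]).ravel())
E
```

```text
0 [246.1739 -14.0067 247.0206 175.3363 228.3392 175.3496 265.6896 175.323 ]
0.01 [245.7546 -22.7665 246.7052 179.5342 226.8491 179.5498 266.5473 179.5185]
0.02 [245.2709 -32.8748 246.3474 184.2951 225.1591 184.3135 267.5199 184.2766]
0.03 [244.7064 -44.6693 245.9383 189.7405 223.2261 189.7624 268.6323 189.7185]
```

Request:
arm_command(series="0 0 0 0 160;0 0 0 0 160;0 0 0 0 160;0 0 0 0 160;0 0 12 0 160;0 0 12 0 160;0 0 10 0 160;0 0 0 0 160;0 0 0 0 160")

```text
time_s: 5.75
tool_pos: [0.6784, -0.0655, 0.0049]
tool_rot: [-179.9, 0.0, 90.0]
force: [0.4, 0.7, -0.2]
grip_width: 0.0324
grasp_force: 0.0
```

Request:
arm_command(series="0 0 0 0 255;0 0 0 0 255;0 0 0 0 255;0 0 0 0 255;0 0 0 0 255;0 0 0 0 255;0 0 0 0 255;0 0 0 0 255;0 0 0 0 255;0 0 0 0 255;0 0 0 0 255;0 0 0 0 255")

```text
time_s: 6.75
tool_pos: [0.6792, -0.0655, 0.0066]
tool_rot: [180.0, -0.0, 90.0]
force: [0.7, 0.4, -1.2]
grip_width: 0.0198
grasp_force: 40.0
```

Request:
arm_command(series="0 0 -10 0 255;0 0 -20 0 255;0 0 -10 0 255;25 0 0 0 255;35 0 0 0 255;35 0 0 0 255;35 0 0 0 255;35 0 0 0 255;15 -25 0 0 255;0 -25 0 0 255;0 -25 0 0 255;0 -20 0 0 255;0 -5 0 0 255;0 0 0 0 255;0 0 0 0 255")

```text
time_s: 8.0
tool_pos: [0.5805, 0.1148, 0.0476]
tool_rot: [179.8, -0.1, 90.0]
force: [0.4, 0.1, -1.2]
grip_width: 0.0199
grasp_force: 40.0
```

```bash
python3 - <<'E'
from h import *
go(.5785,.183,.008); i,C,o=snap("wrist","w3"); j,_,_=snap("side","s3")
e=cv2.resize(cv2.convertScaleAbs(j[80:220,160:330],alpha=1.5),(466,384),interpolation=cv2.INTER_CUBIC)
cv2.imwrite("pics/w3b.png",np.hstack([cv2.convertScaleAbs(i,alpha=1.5)[:,120:440],e]))
E
```

```text
t 8.0 pos [0.5805 0.1148 0.0476] rot [179.8489  -0.0506  90.004 ] w 0.0199 gf 40.0 F [ 0.4291  0.0656 -1.1827]
tool shift mm [68.1741 -2.1204 39.6555] turn rad [ 0.0026 -0.0009  0.0001]
```

View pics/w3b.png

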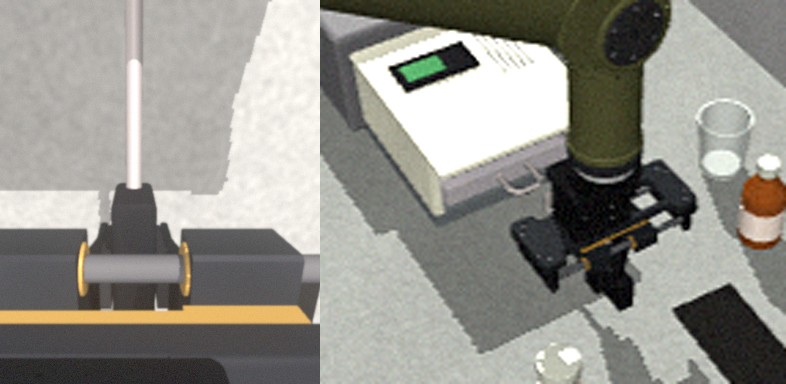

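Request:
arm_command(series="0 -2 15 0 255;0 0 15 0 255;0 0 11 0 255;0 0 0 0 255;15 0 0 0 255;15 0 0 0 255;15 0 0 0 255;10 0 0 0 255;10 0 0 0 255;5 0 0 0 255;0 0 0 0 255;0 0 0 0 255")

```text
time_s: 9.1
tool_pos: [0.5771, 0.1844, 0.0056]
tool_rot: [180.0, 0.0, 90.0]
force: [0.6, 0.5, -1.8]
grip_width: 0.0199
grasp_force: 40.0
```

```bash
python3 - <<'E'
from h import *
go(.5785,.1845,.0264); j,C,_=snap("side","s4")
e=cv2.resize(cv2.convertScaleAbs(j[90:190,180:310],alpha=1.6),(780,600),interpolation=cv2.INTER_CUBIC)
cv2.imwrite("pics/s4b.png",e)
print(px(C,[[.5785,.2855,.052],[.5785,.287,.115],[.5785,.19,.03]]))
E
```

```text
t 9.1 pos [0.5771 0.1844 0.0056] rot [179.9965   0.027   90.0297] w 0.0199 gf 40.0 F [ 0.6259  0.4594 -1.8224]
tool shift mm [  0.0871   1.3812 -20.7897] turn rad [0.0001 0.0005 0.0005]
[[235.1573 147.8792]
 [233.972  133.2286]
 [250.3521 170.6488]]
```

View pics/s4b.png

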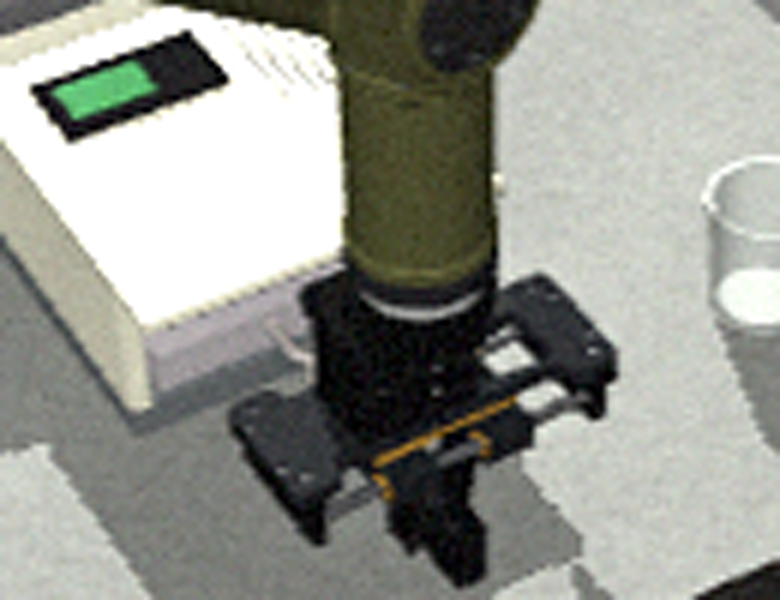

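The arm hides the tip, but the loop's left bar is at (295,345), in line. No contact felt; raise into the eye.

Request:
arm_command(series="0 1 -7 0 255;0 0 -7 0 255;0 0 -7 0 255;0 0 0 0 255;0 0 0 0 255")

```text
time_s: 9.57
tool_pos: [0.5789, 0.1845, 0.0277]
tool_rot: [179.9, -0.1, 90.0]
force: [-1.2, -0.6, -1.5]
grip_width: 0.02
grasp_force: 40.0
```

Request:
arm_command(series="-8 0 0 0 255;-8 0 0 0 255;-8 0 0 0 255;-8 0 0 0 255;-8 0 0 0 255;0 0 0 0 255")

```text
time_s: 10.07
tool_pos: [0.5781, 0.1412, 0.0264]
tool_rot: [-180.0, 0.1, 89.8]
force: [1.1, -0.4, -0.5]
grip_width: 0.0199
grasp_force: 40.0
```

Request:
arm_command(series="-8 0 0 0 255;-8 0 0 0 255;-8 0 0 0 255;-8 0 0 0 255")

```text
time_s: 10.4
tool_pos: [0.578, 0.1118, 0.0265]
tool_rot: [-180.0, -0.0, 90.0]
force: [0.3, 1.7, -1.6]
grip_width: 0.0196
grasp_force: 40.0
```

```bash
python3 - <<'E'
from h import *
go(.5785,-.02,.0264); j,C,_=snap("side","s5");k,_,_=snap("scene","c5")
e=cv2.resize(cv2.convertScaleAbs(j[80:200,160:320],alpha=1.6),(480,360),interpolation=cv2.INTER_CUBIC)
f=cv2.resize(cv2.convertScaleAbs(k[190:310,230:330],alpha=1.6),(300,360),interpolation=cv2.INTER_CUBIC)
cv2.imwrite("pics/s5b.png",np.hstack([e,f]))
E
```

```text
t 10.4 pos [0.578  0.1118 0.0265] rot [-179.9931   -0.002    90.009 ] w 0.0196 gf 40.0 F [ 0.3449  1.6575 -1.6448]
tool shift mm [-131.7688    0.4298    0.1347] turn rad [-0.0001 -0.      0.0002]
```

View pics/s5b.png

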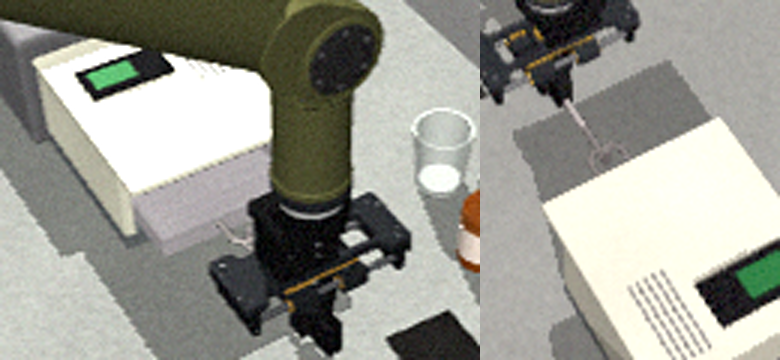

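Drawer is out ~6 cm with the tip in the loop. Continue.

Request:
arm_command(series="-15 0 0 0 255;-15 0 0 0 255;-15 0 0 0 255;-15 0 0 0 255;-15 0 0 0 255;-15 0 0 0 255;-15 0 0 0 255;-12 0 0 0 255;-8 0 0 0 255;-5 0 0 0 255;0 0 0 0 255;0 0 0 0 255")

```text
time_s: 11.5
tool_pos: [0.5784, -0.0178, 0.0267]
tool_rot: [180.0, 0.0, 90.0]
force: [0.5, 0.3, -2.0]
grip_width: 0.02
grasp_force: 40.0
```

Request:
arm_command(series="-3 0 0 0 255;-3 0 0 0 255;-3 0 0 0 255;-3 0 0 0 255;0 0 0 0 255")

```text
time_s: 11.92
tool_pos: [0.5781, -0.0302, 0.0266]
tool_rot: [180.0, 0.0, 90.0]
force: [-0.4, 0.9, -0.4]
grip_width: 0.0197
grasp_force: 40.0
```

Request:
arm_command(series="-3 0 0 0 255;-3 0 0 0 255;0 0 0 0 255;0 0 0 0 255")

```text
time_s: 12.25
tool_pos: [0.5782, -0.0317, 0.0263]
tool_rot: [-180.0, -0.3, 90.1]
force: [0.5, 7.8, -1.8]
grip_width: 0.0197
grasp_force: 40.0
```

Request:
arm_command(series="-3 0 0 0 255;-2 0 0 0 255;0 0 0 0 255;0 0 0 0 255")

```text
time_s: 12.58
tool_pos: [0.5784, -0.0319, 0.026]
tool_rot: [-180.0, -0.5, 90.3]
force: [1.4, 15.7, -2.5]
grip_width: 0.02
grasp_force: 40.0
```

Request:
arm_command(series="6 0 0 0 255;6 0 0 0 255;6 0 0 0 255;0 0 0 0 255;0 0 0 0 255")

```text
time_s: 13.0
tool_pos: [0.5782, -0.023, 0.0266]
tool_rot: [180.0, 0.0, 90.0]
force: [-0.4, 0.7, -1.0]
grip_width: 0.0201
grasp_force: 40.0
```

Lower 14 mm, retreat, lift, move to the rest.

Request:
arm_command(series="0 0 -1 0 255;0 0 7 0 255;0 0 8 0 255;0 0 0 0 255;0 0 0 0 255")

```text
time_s: 13.42
tool_pos: [0.5772, -0.0228, 0.0115]
tool_rot: [-179.9, 0.0, 90.0]
force: [-0.7, -0.1, -1.4]
grip_width: 0.0197
grasp_force: 40.0
```

Request:
arm_command(series="-10 4 0 0 255;-15 4 0 0 255;-15 4 0 0 255;-10 4 0 0 255;0 0 -20 0 255;0 0 -20 0 255;0 25 0 0 255;0 30 0 0 255;0 29 0 0 255;0 0 0 0 255;0 0 0 0 255")

```text
time_s: 14.33
tool_pos: [0.6791, -0.0731, 0.052]
tool_rot: [-180.0, 0.1, 90.0]
force: [-0.9, 0.3, -1.4]
grip_width: 0.0198
grasp_force: 40.0
```

```bash
python3 - <<'E'
from h import *
go(.6805,-.0555,.008)
E
```

```text
t 14.33 pos [ 0.6791 -0.0731  0.052 ] rot [-179.9853    0.0586   90.0274] w 0.0198 gf 40.0 F [-0.8703  0.2935 -1.3881]
tool shift mm [17.6032  1.3727 43.9493] turn rad [-0.0003  0.001   0.0005]
```

Request:
arm_command(series="10 1 15 0 255;8 0 15 0 255;0 0 10 0 255;0 0 4.5 0 255;0 0 0 0 255;0 0 0 0 255;0 0 0 0 150;0 0 0 0 150;0 0 0 0 150;0 0 0 0 150;0 0 0 0 150;0 0 0 0 150")

```text
time_s: 15.33
tool_pos: [0.6792, -0.0546, 0.0082]
tool_rot: [180.0, -0.0, 90.0]
force: [-0.4, 0.6, -0.6]
grip_width: 0.0351
grasp_force: 0.0
```

Request:
arm_command(series="0 0 -20 0 150;0 0 -30 0 100;0 0 -40 0 0;-20 0 -40 0 0;-35 -15 -30 0 0;-40 -10 0 0 0;-40 -10 0 0 0;-40 -10 0 0 0;-20 -5 0 0 0;0 0 0 0 0;0 0 0 0 0")

```text
time_s: 16.25
tool_pos: [0.6304, -0.2454, 0.1613]
tool_rot: [180.0, 0.0, 89.8]
force: [-0.3, -0.3, 0.5]
grip_width: 0.0857
grasp_force: 0.0
```

```bash
python3 - <<'E'
from h import *
go(.60,-.25,.2); i,C,o=snap("wrist","w6"); j,_,_=snap("side","s6")
e=cv2.resize(j[90:330,160:430],(450,400),interpolation=cv2.INTER_CUBIC)
cv2.imwrite("pics/w6b.png",np.hstack([cv2.resize(cv2.convertScaleAbs(i,alpha=1.3)[0:300,90:440],(350,300)),np.zeros((300,1,3),np.uint8),cv2.resize(e,(449,399))[50:350]]))
E
```

```text
t 16.25 pos [ 0.6304 -0.2454  0.1613] rot [179.9831   0.0116  89.7657] w 0.0857 gf 0.0 F [-0.2579 -0.3245  0.4533]
tool shift mm [ -4.7193 -30.3269 -38.6608] turn rad [ 0.0003  0.0002 -0.0041]
```

View pics/w6b.png

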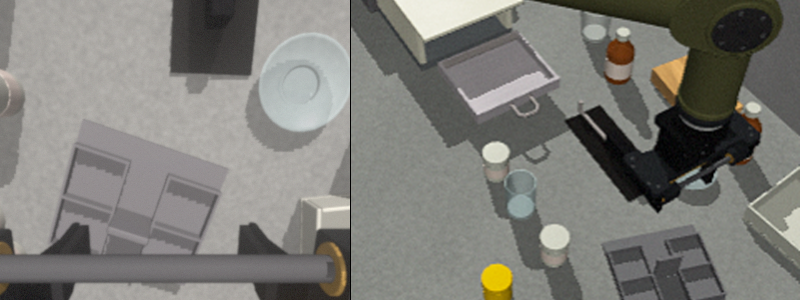

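Drawer is fully out, hook upright on its rest (side pane); carrier tongue edge runs (175,120)–(318,168) in wrist pixels. Back off for a full view of the carrier and pots.

Request:
arm_command(series="-25 -15 -15 0 0;-25 -15 -15 0 0;-25 -15 -15 0 0;-25 -15 -15 0 0;0 0 0 0 0;0 0 0 0 0")

```text
time_s: 16.85
tool_pos: [0.5714, -0.344, 0.2226]
tool_rot: [179.9, 0.0, 89.9]
force: [-0.1, 1.2, 0.1]
grip_width: 0.0873
grasp_force: 0.0
```

```bash
python3 - <<'E'
from h import *
i6,C6=load("wrist","w6")
a=pt(C6,[(175,120),(318,168)],.006);e=a[0]-a[1];print(a,np.linalg.norm(e),"carrier yaw",np.degrees(np.arctan2(e[1],e[0]))-90)
go(.60,-.25,.2); i,C,o=snap("wrist","w7")
cv2.imwrite("pics/w7b.png",cv2.resize(cv2.convertScaleAbs(i,alpha=1.5)[:240],(800,375),interpolation=cv2.INTER_CUBIC))
E
```

```text
[[ 0.5522 -0.1828  0.006 ]
 [ 0.6996 -0.2327  0.006 ]] 0.1556647652783103 carrier yaw 71.30677443880529
t 16.85 pos [ 0.5714 -0.344   0.2226] rot [179.8611   0.0497  89.9278] w 0.0873 gf 0.0 F [-0.0965  1.2384  0.0645]
tool shift mm [94.067  28.4232 22.5673] turn rad [ 0.0024  0.0009 -0.0013]
```

View pics/w7b.png

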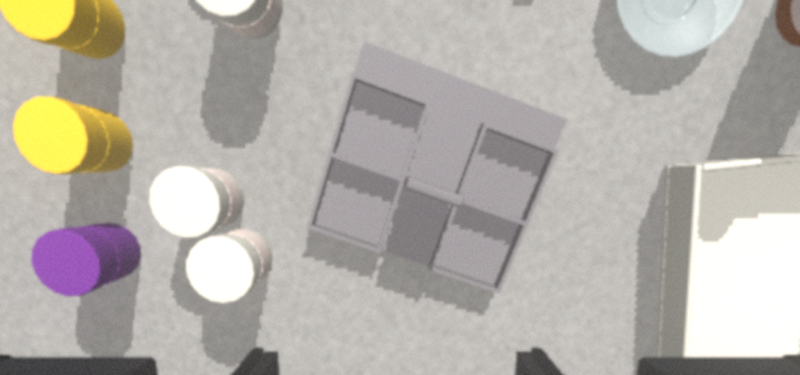

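Carrier: tongue corners (363,44),(567,121), plate top bar (405,184)–(463,200), rear corners (310,228),(497,288). White pots at (192,200),(222,266),(228,5): one has been knocked close to another.

```bash
python3 - <<'E'
from h import *
i,C=load("wrist","w7"); s=1/1.5625
q=lambda L,z:pt(C,np.array(L)*s,z)
y=lambda e:np.degrees(np.arctan2(e[1],e[0]))
a=q([(363,44),(567,121)],.006);e=a[0]-a[1];print("tongue",a,np.linalg.norm(e),y(e)-90)
b=q([(310,228),(497,288)],.02);e=b[0]-b[1];print("rear",b,np.linalg.norm(e),y(e)-90)
p=q([(405,184),(463,200)],.066);e=p[0]-p[1];print("plate",p.mean(0),np.linalg.norm(e),y(e)-90)
d=a.mean(0)-b.mean(0);print("axis yaw",y(d),np.linalg.norm(d[:2]))
u=d[:2]/np.linalg.norm(d[:2]);print("plate from tongue",a.mean(0)[:2]-.0815*u,"from rear",b.mean(0)[:2]+.0575*u)
print("pots",q([(192,200),(222,266)],.06))
E
```

```text
tongue [[ 0.5494 -0.1839  0.006 ]
 [ 0.7007 -0.2358  0.006 ]] 0.1599534679178688 71.06959967008692
rear [[ 0.5074 -0.3134  0.02  ]
 [ 0.6525 -0.3607  0.02  ]] 0.15262385110914267 71.95389938313258
plate [ 0.5977 -0.2848  0.066 ] 0.039406455746590914 74.96818785222399
axis yaw 70.47592146036305 0.1349647686581978
plate from tongue [ 0.5978 -0.2867] from rear [ 0.5992 -0.2829]
pots [[ 0.4368 -0.29    0.06  ]
 [ 0.4523 -0.3348  0.06  ]]
```

Request:
arm_command(series="0 0 0 0.11 0;0 0 0 0.11 0;0 0 0 0.11 0;22 2 20 0 0;22 2 20 0 0;20.5 2 20 0 0;0 0 30 0 0;0 0 30 0 0;0 0 0 0 0;0 0 0 0 0", squeeze=6)

```text
time_s: 17.73
tool_pos: [0.5976, -0.2808, 0.099]
tool_rot: [-179.7, -0.0, 71.3]
force: [0.2, -0.0, 1.3]
grip_width: 0.0871
grasp_force: 0.0
```

```bash
python3 - <<'E'
from h import *
go(.598,-.285,.031,71)
E
```

```text
t 17.73 pos [ 0.5976 -0.2808  0.099 ] rot [-179.7227   -0.0491   71.2972] w 0.0871 gf 0.0 F [ 0.2384 -0.035   1.321 ]
tool shift mm [-3.9355  2.0252 67.9394] turn rad [-0.0048 -0.0008  0.0052]
```

Request:
arm_command(series="-4 1.5 0 0 0;0 0 30 0 0;0 0 25 0 0;0 0 13 0 0;0 0 0 0 0;0 0 0 0 0;0 0 0 0 255;0 0 0 0 255;0 0 0 0 255;0 0 0 0 255;0 0 0 0 255;0 0 0 0 255;0 0 0 0 255;0 0 0 0 255;0 0 0 0 255;0 0 0 0 255", squeeze=6)

```text
time_s: 19.07
tool_pos: [0.5974, -0.2882, 0.0331]
tool_rot: [-179.9, -0.0, 71.1]
force: [-2.2, 0.9, 2.9]
grip_width: 0.0398
grasp_force: 6.0
```

Request:
arm_command(series="0 0 -5 0 255;0 0 -10 0 255;0 0 -15 0 255;0 0 -15 0 255;0 0 -15 0 255;0 0 0 0 255;0 0 0 0 255;0 0 0 0 255")

```text
time_s: 19.73
tool_pos: [0.5979, -0.2881, 0.0931]
tool_rot: [180.0, -0.0, 71.1]
force: [0.0, 1.0, -2.3]
grip_width: 0.0398
grasp_force: 6.0
```

```bash
python3 - <<'E'
from h import *
go(.598,-.2,.15,90); i,C,o=snap("wrist","w8"); j,_,_=snap("side","s8")
cv2.imwrite("pics/w8b.png",np.hstack([cv2.convertScaleAbs(i,alpha=1.5)[:,90:440],cv2.resize(cv2.convertScaleAbs(j[200:345,240:410],alpha=1.3),(450,384),interpolation=cv2.INTER_CUBIC)]))
E
```

```text
t 19.73 pos [ 0.5979 -0.2881  0.0931] rot [179.9981  -0.027   71.1028] w 0.0398 gf 6.0 F [ 0.0267  1.0492 -2.2773]
tool shift mm [ 83.4263 -28.4426 -56.8308] turn rad [ 0.0001 -0.0005 -0.3298]
```

View pics/w8b.png

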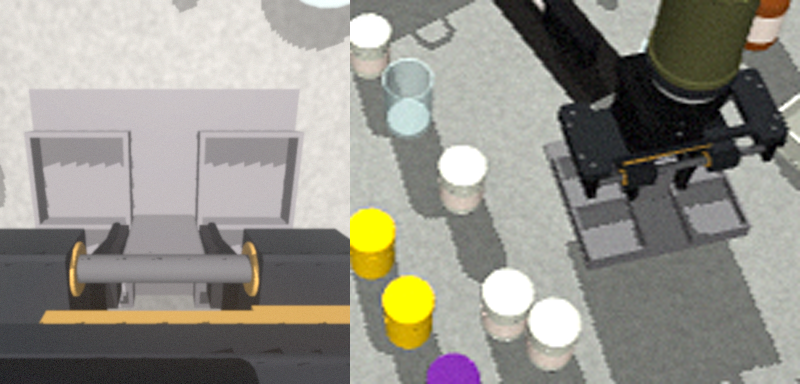

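Carrier held, nearly flat (grip doesn't let it droop); pots now at side pane: two adjacent (508,300),(553,330), one by the beaker. I'll carry it over the drawer and measure the drawer walls ahead of the tongue.

Request:
arm_command(series="0 0 -20 0 255;0 0 -20 0 255;0 0 -20 -0.11 255;0 0 -20 -0.11 255;0 0 -20 -0.11 255;20 -4 -20 0 255;25 -4 -7 0 255;30 -4 0 0 255;30 -4 0 0 255;30 -3.5 0 0 255;30 0 0 0 255;30 0 0 0 255;30 0 0 0 255;30 0 0 0 255;30 0 0 0 255;30 0 0 0 255;20 0 0 0 255;13 0 0 0 255;0 0 0 0 255;0 0 0 0 255")

```text
time_s: 21.5
tool_pos: [0.5782, 0.0589, 0.2195]
tool_rot: [-179.9, 0.1, 90.0]
force: [0.4, -1.7, -1.7]
grip_width: 0.0398
grasp_force: 6.0
```

```bash
python3 - <<'E'
from h import *
go(.5785,.06,.22,90); i,C,o=snap("wrist","w9")
g=cv2.GaussianBlur(cv2.cvtColor(i,cv2.COLOR_BGR2GRAY).astype(np.float32),(3,3),0)
# profiles along world x at wall-top height
for y in (.14,.16,.18,.2,.22,.24):
    xs=np.arange(.46,.70,.001); uv=px(C,np.c_[xs,np.full(len(xs),y),np.full(len(xs),.058)]).astype(np.float32)
    p=cv2.remap(g,uv[:,0].reshape(1,-1).copy(),uv[:,1].reshape(1,-1).copy(),cv2.INTER_LINEAR)[0]
    d=np.gradient(p); k=[n for n in range(2,len(d)-2) if abs(d[n])==abs(d[n-2:n+3]).max() and abs(d[n])>2.5]
    print(y,"v",uv[0,1].round(),[(round(float(xs[n]),3),round(float(d[n]),1)) for n in k])
E
```

```text
t 21.5 pos [0.5782 0.0589 0.2195] rot [-179.9472    0.0802   90.0242] w 0.0398 gf 6.0 F [ 0.4443 -1.6774 -1.7451]
tool shift mm [ 1.1443  0.2909 -0.4519] turn rad [-0.0009  0.0014  0.0004]
0.14 v 100.0 []
0.16 v 79.0 [(0.492, 20.5), (0.498, -23.7), (0.502, 26.6), (0.653, -13.0), (0.659, -13.1), (0.663, 23.3), (0.67, -10.2)]
0.18 v 58.0 [(0.492, 21.3), (0.498, -25.2), (0.503, 18.5), (0.634, -5.5), (0.659, -13.2), (0.664, 24.8), (0.67, -10.7)]
0.2 v 35.0 [(0.492, 22.6), (0.499, -29.2), (0.503, 16.6), (0.66, -13.3), (0.664, 26.7), (0.67, -11.2)]
0.22 v 12.0 [(0.493, 9.0), (0.499, -16.5), (0.503, 18.2), (0.66, -13.9), (0.664, 13.4), (0.668, 11.1), (0.671, -8.6)]
0.24 v -12.0 []
```

Request:
arm_command(series="20 1.5 0 0.014 255;25 0 0 0 255;0 0 0 0 255;0 0 0 0 255")

```text
time_s: 21.88
tool_pos: [0.5803, 0.1041, 0.2199]
tool_rot: [-180.0, 0.0, 89.2]
force: [0.1, -2.1, -0.8]
grip_width: 0.0396
grasp_force: 6.0
```

```bash
python3 - <<'E'
from h import *
go(.58,.105,.22,89.2); i,C,o=snap("wrist","w10")
g=cv2.GaussianBlur(cv2.cvtColor(i,cv2.COLOR_BGR2GRAY).astype(np.float32),(3,3),0)
def prof(a,b,z,n=160,th=2.5):
    t=np.linspace(0,1,n)[:,None]; P=np.array(a)*(1-t)+np.array(b)*t; uv=px(C,np.c_[P,np.full(n,z)]).astype(np.float32)
    p=cv2.remap(g,uv[:,0].reshape(1,-1).copy(),uv[:,1].reshape(1,-1).copy(),cv2.INTER_LINEAR)[0]
    d=np.gradient(p); k=[m for m in range(2,n-2) if abs(d[m])==abs(d[m-2:m+3]).max() and abs(d[m])>th and 0<uv[m,1]<383]
    return [(P[m].round(4).tolist(),round(float(d[m]),1),uv[m].round().tolist()) for m in k]
for x in(.53,.58,.63):
    print("lip plane",prof((x,.17),(x,.33),.058)); 
print("ledge plane",prof((.58,.2),(.58,.36),.125))
for y in(.22,.24,.25): print("walls",y,[(e[0][0],e[1]) for e in prof((.46,y),(.70,y),.058,240)])
cv2.imwrite("pics/w10b.png",cv2.resize(i[:130],None,fx=1.5,fy=1.5))
E
```

```text
t 21.88 pos [0.5803 0.1041 0.2199] rot [-179.9785    0.0328   89.2125] w 0.0396 gf 6.0 F [ 0.1099 -2.1246 -0.801 ]
tool shift mm [ 0.9238 -0.316  -0.1305] turn rad [-0.0004  0.0006  0.0002]
lip plane [([0.53, 0.2636], -10.5, [197.0, 15.0])]
lip plane [([0.58, 0.2626], -9.6, [250.0, 15.0])]
lip plane [([0.63, 0.2626], -10.6, [303.0, 15.0])]
ledge plane [([0.58, 0.2453], -10.1, [249.0, 15.0])]
walls 0.22 [(0.4931, 8.4), (0.4992, -15.1), (0.5032, 19.2), (0.6598, -13.5), (0.6638, 12.2), (0.6679, 11.2), (0.6709, -7.2)]
walls 0.24 [(0.4931, 8.6), (0.4992, -17.9), (0.5032, 19.1), (0.6598, -13.9), (0.6649, 14.2), (0.6709, -10.4)]
walls 0.25 [(0.4931, 9.3), (0.4992, -19.2), (0.5032, 18.7), (0.6608, -13.2), (0.6659, 15.0), (0.6709, -12.6)]
```

Lip front edge at y≈0.263 → tray centre ≈(0.580,0.2055), yaw ≈89.3°. Tilt the carrier by resting its rear on the front panel, then slide in.

Request:
arm_command(series="20 0 10 0 255;20 0 20 0 255;19 0 20 0 255;0 0 20 0 255;0 0 20 0 255;0 0 20 0 255;0 0 12 0 255;0 0 0 0 255;0 0 0 0 255")

```text
time_s: 22.68
tool_pos: [0.5813, 0.162, 0.0981]
tool_rot: [-180.0, 0.0, 89.1]
force: [-0.3, 0.1, -1.6]
grip_width: 0.04
grasp_force: 6.0
```

Request:
arm_command(series="0 0 3 0 255;0 0 3 0 255;0 0 2 0 255;0 0 0 0 255")

```text
time_s: 23.02
tool_pos: [0.5813, 0.1637, 0.0903]
tool_rot: [180.0, -0.0, 89.2]
force: [-0.7, -0.3, -2.1]
grip_width: 0.0401
grasp_force: 6.0
```

Request:
arm_command(series="0 0 2 0 255;0 0 2 0 255;0 0 0 0 255")

```text
time_s: 23.27
tool_pos: [0.5815, 0.166, 0.0871]
tool_rot: [179.9, -0.2, 89.3]
force: [-1.6, 5.0, 3.5]
grip_width: 0.0398
grasp_force: 6.0
```

```bash
cat >> h.py <<'E'
def nose(name):
    i,C,o=snap("wrist",name); g=cv2.GaussianBlur(cv2.cvtColor(i,cv2.COLOR_BGR2GRAY).astype(np.float32),(5,3),0)
    Rt=R.from_euler('xyz',o["tool_rot"],degrees=True).as_matrix()
    for ph in range(0,24,4):
        c,s=np.cos(np.radians(ph)),np.sin(np.radians(ph))
        L=[[.0815*c-.044*s,y,-.019+.044*c+.0815*s] for y in(-.06,0,.06)]
        print(ph,px(C,np.array(L)@Rt.T+o["tool_pos"]).round(0).tolist())
    for u in (165,253,340):
        d=np.gradient(g[:200,u]); k=[m for m in range(2,198) if abs(d[m])==abs(d[m-2:m+3]).max() and abs(d[m])>3]
        print(u,[(m,round(float(d[m]),1)) for m in k])
E
python3 - <<'E'
from h import *
nose("w11")
E
```

```text
0 [[149.0, 94.0], [252.0, 94.0], [354.0, 94.0]]
4 [[152.0, 100.0], [252.0, 100.0], [351.0, 100.0]]
8 [[156.0, 107.0], [252.0, 107.0], [348.0, 107.0]]
12 [[159.0, 113.0], [252.0, 113.0], [345.0, 113.0]]
16 [[161.0, 120.0], [252.0, 120.0], [342.0, 120.0]]
20 [[164.0, 127.0], [252.0, 127.0], [340.0, 127.0]]
165 [(26, 8.6), (36, -4.3), (65, 8.4), (103, -13.5), (143, -5.7), (146, 5.9), (172, 12.0)]
253 [(26, 9.7), (38, -3.0), (65, 8.0), (103, -13.3), (171, 12.5)]
340 [(26, 5.4), (62, -4.0), (65, 8.4), (103, -13.2), (143, -5.5), (146, 5.3), (170, 12.5)]
```

Request:
arm_command(series="5 0 0.5 0 255;5 0 0.5 0 255;5 0 0.5 0 255;5 0 0 0 255;0 0 0 0 255")

```text
time_s: 23.73
tool_pos: [0.5817, 0.1836, 0.0858]
tool_rot: [180.0, 0.0, 89.2]
force: [-2.9, 0.6, 7.2]
grip_width: 0.0398
grasp_force: 6.0
```

```bash
python3 - <<'E'
from h import *
nose("w12"); i,C=load("wrist","w12")
print(pt(C,[(253,65),(253,103)],.058))
E
```

```text
0 [[149.0, 94.0], [252.0, 94.0], [354.0, 94.0]]
4 [[152.0, 100.0], [252.0, 100.0], [351.0, 101.0]]
8 [[156.0, 107.0], [252.0, 107.0], [348.0, 107.0]]
12 [[159.0, 113.0], [252.0, 113.0], [345.0, 113.0]]
16 [[161.0, 120.0], [252.0, 120.0], [342.0, 120.0]]
20 [[164.0, 127.0], [252.0, 127.0], [340.0, 127.0]]
165 [(19, -10.3), (29, 8.0), (37, -5.0), (66, 9.3), (104, -13.6), (144, -5.2), (147, 5.3), (195, 12.7)]
253 [(19, -11.1), (28, 7.8), (65, 8.6), (104, -13.1), (194, 13.1)]
340 [(19, -11.5), (28, 7.8), (37, -4.5), (65, 8.4), (103, -13.8), (144, -5.6), (147, 5.5), (193, 12.9)]
[[0.5838 0.2813 0.058 ]
 [0.5835 0.2602 0.058 ]]
```

```bash
python3 - <<'E'
from h import *
for n in("w8","w10","w12"):
    i,C=load("wrist",n); g=cv2.GaussianBlur(cv2.cvtColor(i,cv2.COLOR_BGR2GRAY).astype(np.float32),(3,3),0)
    for ax,rng in(("row",(75,85,95,115)),("col",(165,253,340))):
        for r in rng:
            p=g[r] if ax=="row" else g[:215,r]; d=np.gradient(p)
            print(n,ax,r,[(m,round(float(d[m]))) for m in range(3,len(d)-3) if abs(d[m])==abs(d[m-3:m+4]).max() and abs(d[m])>4])
i,_=load("wrist","w12"); j,_,_=snap("side","s12")
cv2.imwrite("pics/w12b.png",np.hstack([cv2.convertScaleAbs(i,alpha=1.5)[:,90:440],cv2.resize(cv2.convertScaleAbs(j[80:208,170:320],alpha=1.3),(450,384),interpolation=cv2.INTER_CUBIC)]))
E
```

```text
w8 row 75 [(16, -22), (37, 12), (500, -10)]
w8 row 85 [(20, -27), (44, 14), (70, 8), (71, 8)]
w8 row 95 [(23, -30), (47, 22), (74, 15), (119, -6), (389, 7)]
w8 row 115 [(21, -28), (44, 5), (71, 5), (80, 12), (121, -5), (386, 6), (459, -11), (470, -7), (502, 20)]
w8 col 165 [(89, -5), (137, -9), (161, 8)]
w8 col 253 [(89, -6)]
w8 col 340 [(89, -6), (129, -5), (137, -10), (164, 9)]
w10 row 75 [(125, -10), (163, 8), (169, -18), (173, 18), (331, -15), (336, 20), (434, -8), (486, 6), (487, 6)]
w10 row 85 [(126, -9), (164, 23), (170, -30), (330, -13), (334, 26), (341, -12), (429, -10), (483, 11)]
w10 row 95 [(126, -9), (164, 20), (170, -23), (175, 16), (334, 24), (340, -10), (425, -11), (480, 11)]
w10 row 115 [(125, -5), (381, 5), (416, -11), (471, 10)]
w10 col 165 [(13, -7), (81, 13), (96, -10), (141, -10), (164, 10)]
w10 col 253 [(15, 10)]
w10 col 340 [(55, -6), (62, 5), (72, 9), (96, -10), (141, -10), (162, 11)]
w12 row 75 [(53, -11), (98, 10), (108, -18), (121, 19), (380, -14), (392, 15), (402, 5)]
w12 row 85 [(56, -12), (99, 9), (110, -18), (122, 20), (379, -15), (391, 15), (398, 15)]
w12 row 95 [(59, -10), (100, 10), (111, -19), (123, 19), (378, -14), (390, 14), (395, 15), (400, -10)]
w12 row 115 [(62, -13), (103, 10), (113, -18), (125, 20), (388, 14), (393, 15), (398, -11)]
w12 col 165 [(19, -10), (29, 8), (37, -5), (66, 9), (104, -14), (147, 5), (195, 13)]
w12 col 253 [(19, -11), (28, 8), (65, 9), (104, -13), (194, 13)]
w12 col 340 [(19, -12), (28, 8), (37, -5), (65, 8), (103, -14), (144, -6), (193, 13)]
```

```bash
python3 - <<'E'
from h import *
i,C=load("wrist","w12"); print(pt(C,[(253,19)],.058),pt(C,[(253,28)],.058),pt(C,[(253,19)],.125))
E
```

```text
[[0.5842 0.3051 0.058 ]] [[0.5841 0.3005 0.058 ]] [[0.584  0.2881 0.125 ]]
```

Request:
arm_command(series="3 -1.6 0 0 255;4 0 0 0 255;4 0 0 0 255;0 0 0 0 255;0 0 0 0 255")

```text
time_s: 24.25
tool_pos: [0.5816, 0.1946, 0.0857]
tool_rot: [179.8, -0.0, 89.2]
force: [-0.1, 0.3, 5.6]
grip_width: 0.0397
grasp_force: 6.0
```

```bash
python3 - <<'E'
from h import *
i,C,o=snap("wrist","w13"); j,_,_=snap("side","s13")
a=cv2.resize(cv2.convertScaleAbs(i,alpha=1.6)[0:225,90:420],(800,545),interpolation=cv2.INTER_CUBIC)
cv2.imwrite("pics/w13b.png",a)
E
```

```text
(no output)
```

View pics/w13b.png

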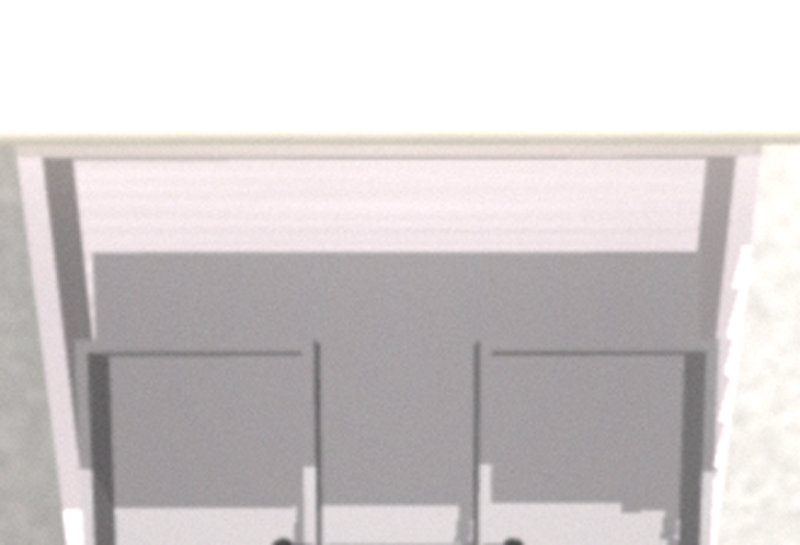

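The view shows tongue edge at (395,250), lip front edge at (395,158), ledge at (395,135): tilt is good, but the lip stays fixed in the tool frame, so the drawer is being pushed in by friction (~29 mm). Drag it back to the stop, lift slightly, then advance clear of the panel.

Request:
arm_command(series="-5 0 0 0 255;-6 0 0 0 255;-6 0 0 0 255;-6 0 0 0 255;-6 0 0 0 255;-4 0 0 0 255;0 0 0 0 255")

```text
time_s: 24.93
tool_pos: [0.5805, 0.1626, 0.0856]
tool_rot: [179.9, -0.2, 89.2]
force: [2.4, 4.7, 4.1]
grip_width: 0.04
grasp_force: 6.0
```

Request:
arm_command(series="0 -1 -2.5 0 255;0 0 -2 0 255;0 0 0 0 255;0 0 0 0 255")

```text
time_s: 25.27
tool_pos: [0.5776, 0.1606, 0.0882]
tool_rot: [-179.9, 0.1, 89.2]
force: [-0.4, 0.4, -2.0]
grip_width: 0.0398
grasp_force: 6.0
```

```bash
cat >> h.py <<'E'
def chk(name,rows=()):
    i,C,o=snap("wrist",name); g=cv2.GaussianBlur(cv2.cvtColor(i,cv2.COLOR_BGR2GRAY).astype(np.float32),(5,3),0)
    print("TCP",o["tool_pos"],o["tool_rot"],"F",o["force"])
    for u in (165,253,340):
        d=np.gradient(g[:215,u]); k=[m for m in range(3,212) if abs(d[m])==abs(d[m-3:m+4]).max() and abs(d[m])>4]
        print(u,[(m,round(float(d[m])),pt(C,[(u,m)],.058)[0,1].round(4)) for m in k])
    for r in rows:
        d=np.gradient(g[r]); print("row",r,[(m,round(float(d[m]))) for m in range(60,450) if abs(d[m])==abs(d[m-3:m+4]).max() and abs(d[m])>4])
E
python3 - <<'E'
from h import *
chk("w14",(85,97,115))
E
```

```text
TCP [0.5776 0.1606 0.0882] [-179.8882    0.0812   89.1636] F [-0.3947  0.4304 -1.9936]
165 [(15, 10, np.float64(0.2854)), (56, 10, np.float64(0.2642)), (102, -15, np.float64(0.2386)), (143, -16, np.float64(0.2141)), (165, 12, np.float64(0.2002))]
253 [(15, 9, np.float64(0.2846)), (27, -4, np.float64(0.2786)), (55, 10, np.float64(0.2639)), (102, -14, np.float64(0.2378)), (160, 12, np.float64(0.2026))]
340 [(15, 8, np.float64(0.2839)), (27, -4, np.float64(0.2778)), (55, 11, np.float64(0.2632)), (102, -14, np.float64(0.2371)), (139, 12, np.float64(0.215)), (143, -17, np.float64(0.2125)), (164, 12, np.float64(0.1993))]
row 85 [(64, -11), (108, 9), (118, -16), (129, 16), (384, -12), (396, 12), (403, 12)]
row 97 [(65, -8), (109, 8), (119, -16), (130, 16), (382, -12), (394, 11), (400, 9), (405, -7)]
row 115 [(69, -10), (111, 7), (121, -15), (128, 5), (381, -9), (392, 11), (398, 13), (402, -9)]
```

Request:
arm_command(series="5 1.2 0 0 255;5 0 0 0 255;5 0 0 0 255;5 0 0 0 255;0 0 0 0 255;0 0 0 0 255")

```text
time_s: 25.82
tool_pos: [0.5798, 0.1824, 0.089]
tool_rot: [-180.0, 0.0, 89.3]
force: [0.5, 0.4, -2.7]
grip_width: 0.0395
grasp_force: 6.0
```

```bash
python3 - <<'E'
from h import *
chk("w15",(90,97,115))
E
```

```text
TCP [0.5798 0.1824 0.089 ] [-179.994     0.0023   89.2724] F [ 0.5467  0.4197 -2.7354]
165 [(18, -11, np.float64(0.3058)), (57, 5, np.float64(0.2855)), (94, 6, np.float64(0.265)), (102, -14, np.float64(0.2603)), (145, 6, np.float64(0.2345)), (187, 13, np.float64(0.2072))]
253 [(18, -11, np.float64(0.3052)), (57, 5, np.float64(0.2849)), (94, 6, np.float64(0.2643)), (102, -13, np.float64(0.2597)), (187, 13, np.float64(0.2065))]
340 [(18, -12, np.float64(0.3046)), (57, 5, np.float64(0.2842)), (94, 7, np.float64(0.2637)), (102, -14, np.float64(0.259)), (143, -6, np.float64(0.2344)), (186, 13, np.float64(0.2065))]
row 90 [(61, -9), (106, 5), (397, 16), (402, -12)]
row 97 [(64, -11), (107, 9), (117, -17), (128, 18), (379, -12), (391, 13), (396, 10), (401, -8)]
row 115 [(66, -11), (109, 10), (119, -17), (128, 5), (388, 13), (393, 14), (398, -10)]
```

Request:
arm_command(series="3 0 1 0 255;3 0 0.5 0 255;3 0 0 0 255;3 0 0 0 255;0 0 0 0 255;0 0 0 0 255")

```text
time_s: 26.37
tool_pos: [0.5801, 0.194, 0.0876]
tool_rot: [180.0, -0.0, 89.2]
force: [0.1, 1.3, -2.6]
grip_width: 0.0399
grasp_force: 6.0
```

```bash
python3 - <<'E'
from h import *
chk("w16",(90,97,120))
E
```

```text
TCP [0.5801 0.194  0.0876] [179.9952  -0.004   89.2344] F [ 0.1358  1.3044 -2.6425]
165 [(51, -12, np.float64(0.3001)), (78, 10, np.float64(0.2855)), (89, -5, np.float64(0.2794)), (113, -9, np.float64(0.2656)), (145, 6, np.float64(0.2463)), (204, 12, np.float64(0.2077))]
253 [(50, -12, np.float64(0.3)), (78, 8, np.float64(0.2849)), (113, -9, np.float64(0.2649)), (203, 13, np.float64(0.2077))]
340 [(51, -12, np.float64(0.2988)), (78, 7, np.float64(0.2842)), (89, -4, np.float64(0.278)), (113, -8, np.float64(0.2642)), (146, 5, np.float64(0.2443)), (203, 12, np.float64(0.2069))]
row 90 [(60, -10), (104, 10), (114, -4)]
row 97 [(62, -11), (105, 8), (115, -5), (391, 4)]
row 120 [(65, -9), (108, 9), (118, -17), (128, 5), (389, 12), (395, 12)]
```

Request:
arm_command(series="3 0 0 0 255;3 0 0 0 255;1.5 0 0 0 255;0 0 1.5 0 255;0 0 1.5 0 255;0 0 0 0 255;0 0 0 0 255")

```text
time_s: 27.0
tool_pos: [0.5803, 0.2011, 0.0846]
tool_rot: [180.0, -0.0, 89.2]
force: [0.1, -0.2, -1.1]
grip_width: 0.0401
grasp_force: 6.0
```

Request:
arm_command(series="-1 0 1.5 0 255;-1 0 1.5 0 255;-1 0 1.5 0 255;0 0 0 0 255;0 0 0 0 255")

```text
time_s: 27.42
tool_pos: [0.5802, 0.1979, 0.08]
tool_rot: [-180.0, 0.0, 89.2]
force: [-0.5, 0.3, -1.4]
grip_width: 0.0399
grasp_force: 6.0
```

```bash
python3 - <<'E'
from h import *
chk("w17",(120,))
E
```

```text
TCP [0.5802 0.1979 0.08  ] [-179.995     0.0098   89.1817] F [-0.4835  0.2599 -1.4325]
165 [(59, -11, np.float64(0.2986)), (119, -8, np.float64(0.2662))]
253 [(59, -12, np.float64(0.298)), (119, -8, np.float64(0.2655))]
340 [(59, -12, np.float64(0.2973)), (119, -8, np.float64(0.2648))]
row 120 [(60, -11), (102, 7), (112, -10), (394, 11), (399, 13), (404, -9)]
```

Request:
arm_command(series="-1 0 1.5 0 255;-1 0 1.5 0 255;-0.5 0 1.5 0 255;0 0 0 0 255;0 0 0 0 255")

```text
time_s: 27.88
tool_pos: [0.5801, 0.1954, 0.0755]
tool_rot: [-180.0, 0.0, 89.2]
force: [0.7, -0.2, -2.1]
grip_width: 0.04
grasp_force: 6.0
```

Request:
arm_command(series="-0.5 0 1.5 0 255;0 0 1.5 0 255;0 0 1 0 255;0 0 0 0 255;0 0 0 0 255")

```text
time_s: 28.3
tool_pos: [0.5803, 0.1948, 0.0716]
tool_rot: [180.0, 0.0, 89.2]
force: [0.9, -1.8, -1.1]
grip_width: 0.0396
grasp_force: 6.0
```

```bash
python3 - <<'E'
from h import *
chk("w18",(120,145,160))
E
```

```text
TCP [0.5803 0.1948 0.0716] [179.9892   0.0162  89.1843] F [ 0.9281 -1.7637 -1.1139]
165 [(45, -10, np.float64(0.3011)), (74, 8, np.float64(0.2869)), (86, -6, np.float64(0.2808)), (112, -8, np.float64(0.2671)), (129, -6, np.float64(0.2579))]
253 [(44, -11, np.float64(0.301)), (74, 8, np.float64(0.2862)), (86, -5, np.float64(0.2801)), (113, -9, np.float64(0.2659))]
340 [(44, -11, np.float64(0.3003)), (74, 8, np.float64(0.2856)), (86, -4, np.float64(0.2795)), (112, -9, np.float64(0.2658)), (131, 6, np.float64(0.2554))]
row 120 [(94, 9), (105, -16), (118, 11), (400, 12), (408, 9), (412, -8)]
row 145 [(98, 8), (108, -15), (119, -10), (129, 10), (217, -8), (290, 7), (378, -7), (388, 8), (397, 12), (405, 12)]
row 160 [(60, -9), (100, 8), (110, -16), (120, -9), (130, 10), (217, -8), (221, 8), (286, -7), (290, 6), (377, -8), (386, 7), (395, 12), (403, 10)]
```

Request:
arm_command(series="0 0 1.5 0 255;0 0 1.5 0 255;0 0 1 0 255;0 0 0 0 255;0 0 0 0 255")

```text
time_s: 28.77
tool_pos: [0.5803, 0.1959, 0.0691]
tool_rot: [180.0, -0.1, 89.2]
force: [-2.2, -1.5, 6.9]
grip_width: 0.0399
grasp_force: 6.0
```

Request:
arm_command(series="0 0 0 0 120;0 0 0 0 60;0 0 0 0 0;0 0 0 0 0;0 0 0 0 0;0 0 -10 0 0;0 0 -20 0 0;-10 0 -30 0 0;-30 0 -30 0 0;-30 0 -30 0 0;-20 0 -30 0 0;0 0 0 0 0;0 0 0 0 0")

```text
time_s: 29.85
tool_pos: [0.5806, 0.1045, 0.2198]
tool_rot: [179.7, -0.1, 89.0]
force: [-0.9, -0.0, -0.6]
grip_width: 0.0865
grasp_force: 0.0
```

```bash
cat >> h.py <<'E'
def peaks(g,C,a,b,z,n=200,th=3):
    t=np.linspace(0,1,n)[:,None]; P=np.array(a)*(1-t)+np.array(b)*t; uv=px(C,np.c_[P,np.full(n,z)]).astype(np.float32)
    p=cv2.remap(g,uv[:,0].reshape(1,-1).copy(),uv[:,1].reshape(1,-1).copy(),cv2.INTER_LINEAR)[0]; d=np.gradient(p)
    k=[m for m in range(2,n-2) if abs(d[m])==abs(d[m-2:m+3]).max() and abs(d[m])>th and 0<uv[m,1]<383]
    return [(P[m].round(4).tolist(),round(float(d[m]))) for m in k]
E
python3 - <<'E'
from h import *
i,C,o=snap("wrist","w19"); print(o["tool_pos"])
g=cv2.GaussianBlur(cv2.cvtColor(i,cv2.COLOR_BGR2GRAY).astype(np.float32),(3,3),0)
for x in(.53,.63): print("y prof x",x,[(e[0][1],e[1]) for e in peaks(g,C,(x,.09),(x,.29),.06)])
for y in(.15,.18,.21,.235): print("x prof y",y,[(e[0][0],e[1]) for e in peaks(g,C,(.48,y),(.68,y),.06)])
E
```

```text
[0.5806 0.1045 0.2198]
y prof x 0.53 [(0.1292, 19), (0.1372, -21), (0.1443, -5), (0.1483, 3), (0.1805, -8), (0.1985, 10), (0.2016, -8), (0.2508, -9), (0.2548, 9), (0.2669, 12)]
y prof x 0.63 [(0.1282, 20), (0.1362, -19), (0.1433, -5), (0.1473, 4), (0.1805, -8), (0.1975, 10), (0.2006, -8), (0.2498, -9), (0.2538, 8), (0.2659, 11)]
x prof y 0.15 [(0.4921, 19), (0.4981, -23), (0.5051, -10), (0.5081, 13), (0.5483, -8), (0.5875, 8), (0.5956, -8), (0.6016, 9), (0.6488, -8), (0.6539, -6), (0.6569, 13), (0.6629, 22), (0.6689, -10)]
x prof y 0.18 [(0.4931, 19), (0.4991, -25), (0.5051, -14), (0.5081, 9), (0.5544, -5), (0.5594, -3), (0.5946, 4), (0.5976, -4), (0.6016, 7), (0.6498, -5), (0.6539, -6), (0.6579, 12), (0.6629, 22), (0.6689, -9)]
x prof y 0.21 [(0.4931, 8), (0.4991, -15), (0.5051, -9), (0.5091, 9), (0.5604, -3), (0.5634, 3), (0.6549, -8), (0.6579, 7), (0.6639, 16), (0.6699, -9)]
x prof y 0.235 [(0.4931, 8), (0.4991, -16), (0.5061, -8), (0.5091, 9), (0.5604, -5), (0.5634, 5), (0.6006, -3), (0.6549, -8), (0.6589, 7), (0.6639, 13), (0.6679, 10), (0.671, -7)]
```

Carrier is flat, centred (rear panel inner edge 0.137, lip 0.266, carrier walls where expected). Now pots: locate the near one with a wrist shot.

Request:
arm_command(series="-25 -20 0 -0.014 0;-25 -20 0 0 0;-25 -20 0 0 0;-25 -20 0 0 0;-25 -20 0 0 0;0 0 0 0 0;0 0 0 0 0")

```text
time_s: 30.48
tool_pos: [0.4774, -0.0184, 0.2158]
tool_rot: [-179.9, -0.1, 90.0]
force: [-0.6, 0.3, -0.2]
grip_width: 0.0872
grasp_force: 0.0
```

```bash
cat >> h.py <<'E'
def pots(name,n="wrist",th=None):
    i,C,o=snap(n,name); hsv=cv2.cvtColor(i,cv2.COLOR_BGR2HSV); th=th or 150
    m=((hsv[...,1]<45)&(hsv[...,2]>th)).astype(np.uint8); m=cv2.morphologyEx(m,cv2.MORPH_OPEN,np.ones((3,3),np.uint8))
    k,l,st,ce=cv2.connectedComponentsWithStats(m)
    for j in range(1,k):
        if st[j,4]<250 or st[j,4]>6000: continue
        c=max(cv2.findContours((l==j).astype(np.uint8),cv2.RETR_EXTERNAL,cv2.CHAIN_APPROX_NONE)[0],key=cv2.contourArea)
        x,y,w,h,a=st[j]; P=pt(C,c[:,0,:].astype(float),.06)[:,:2]; (cx,cy),r=cv2.minEnclosingCircle((P*1000).astype(np.float32))
        print("blob",st[j],"circle@z.06",round(cx,1),round(cy,1),"r",round(r,1))
    print("TCP",o["tool_pos"],o["tool_rot"])
E
python3 - <<'E'
from h import *
pots("p1")
i=cv2.imread("pics/p1.png");h=cv2.cvtColor(i,cv2.COLOR_BGR2HSV)
_,C=load("wrist","p1"); u=px(C,[[.4784,.0381,.06]])[0].round().astype(int);print(u,h[u[1]-8:u[1]+9:4,u[0]])
E
```

```text
blob [ 268    0  192   29 1865] circle@z.06 580.4 140.7 r 89.1
blob [ 230  102   46   47 1711] circle@z.06 476.9 38.9 r 23.8
blob [233 177  35  20 388] circle@z.06 474.6 -32.8 r 18.6
blob [228 283  39  27 902] circle@z.06 470.2 -156.1 r 23.6
TCP [ 0.4774 -0.0184  0.2158] [-179.928    -0.072    89.9599]
[254 126] [[ 23  17 194]
 [ 24  20 194]
 [ 22  20 192]
 [ 21  17 193]
 [ 21  19 192]]
```

Request:
arm_command(series="20 -1.5 10 0 0;20 0 20 0 0;16 0 30 0 0;0 0 30 0 0;0 0 30 0 0;0 0 30 0 0;0 0 25 0 0;0 0 13 0 0;0 0 0 0 0;0 0 0 0 0", squeeze=15)

```text
time_s: 31.37
tool_pos: [0.4765, 0.0386, 0.0275]
tool_rot: [-179.9, 0.1, 90.1]
force: [0.2, -0.4, 0.9]
grip_width: 0.0871
grasp_force: 0.0
```

Request:
arm_command(series="0 0 0 0 255;0 0 0 0 255;0 0 0 0 255;0 0 0 0 255;0 0 0 0 255;0 0 0 0 255;0 0 0 0 255;0 0 0 0 255;0 0 0 0 255;0 0 0 0 255", squeeze=15)

```text
time_s: 32.2
tool_pos: [0.477, 0.0375, 0.0287]
tool_rot: [-180.0, -0.0, 90.0]
force: [-1.1, 0.4, 3.3]
grip_width: 0.0476
grasp_force: 15.0
```

Request:
arm_command(series="0 0 -15 0 255;0 0 -30 0 255;0 0 -40 0 255;5 0 -37 0 255;30 8 0 0 255;35 10 0 0 255;35 10 0 0 255;35 10 0 0 255;30 10 0 0 255;18.7 5.3 0 0 255;0 0 0 0 255;0 0 0 0 255")

```text
time_s: 33.2
tool_pos: [0.5299, 0.2272, 0.1496]
tool_rot: [-179.9, 0.1, 90.1]
force: [-0.7, -0.3, -1.1]
grip_width: 0.048
grasp_force: 15.0
```

```bash
python3 - <<'E'
from h import *
go(.5303,.2262,.0755)
E
```

```text
t 33.2 pos [0.5299 0.2272 0.1496] rot [-179.9471    0.075    90.1471] w 0.048 gf 15.0 F [-0.7134 -0.2646 -1.1462]
tool shift mm [-0.8998  0.4161 74.0556] turn rad [-0.0009  0.0013  0.0026]
```

Request:
arm_command(series="-0.6 0.4 20 0 255;0 0 20 0 255;0 0 12 0 255;0 0 8 0 255;0 0 0 0 255;0 0 0 0 255")

```text
time_s: 33.7
tool_pos: [0.5309, 0.225, 0.0908]
tool_rot: [180.0, 0.0, 90.0]
force: [0.6, -0.3, -0.3]
grip_width: 0.0476
grasp_force: 15.0
```

Request:
arm_command(series="0 0 5 0 255;0 0 5 0 255;0 0 4 0 255;0 0 0 0 255;0 0 0 0 255")

```text
time_s: 34.12
tool_pos: [0.5306, 0.2255, 0.0763]
tool_rot: [-180.0, 0.0, 90.0]
force: [-0.2, 1.2, -2.0]
grip_width: 0.0475
grasp_force: 15.0
```

Request:
arm_command(series="0 0 0.5 0 255;0 0 0 0 60;0 0 0 0 60;0 0 0 0 60;0 0 0 0 60;0 0 -15 0 60;0 0 -30 0 60;0 0 -30 0 0;-10 0 -35 0 0;-35 -5 -30 0 0;-40 -8 0 0 0;-40 -8 0 0 0;-40 -8 0 0 0;-40 -8 0 0 0;-40 -5 0 0 0;-40 0 0 0 0;-40 0 0 0 0;-40 0 0 0 0;0 0 0 0 0;0 0 0 0 0")

```text
time_s: 35.78
tool_pos: [0.4888, -0.1388, 0.2134]
tool_rot: [180.0, 0.0, 89.6]
force: [-0.4, 0.7, 0.4]
grip_width: 0.0874
grasp_force: 0.0
```

```bash
python3 - <<'E'
from h import *
pots("p2")
E
```

```text
blob [ 214  169   43   48 1532] circle@z.06 470.9 -152.0 r 27.5
blob [478 173  34  39 541] circle@z.06 745.3 -154.0 r 22.5
blob [ 186  286   52   35 1199] circle@z.06 438.7 -290.5 r 30.8
TCP [ 0.4888 -0.1388  0.2134] [179.9519   0.0036  89.645 ]
```

Request:
arm_command(series="-30 0 0 0 0;-35 0 0 0 0;-35 0 0 0 0;0 0 0 0 0;0 0 0 0 0")

```text
time_s: 36.25
tool_pos: [0.4893, -0.2362, 0.2128]
tool_rot: [-180.0, 0.0, 89.9]
force: [-1.1, 1.7, -0.3]
grip_width: 0.0875
grasp_force: 0.0
```

```bash
python3 - <<'E'
from h import *
pots("p3",th=170)
E
```

```text
blob [ 211   78   45   47 1624] circle@z.06 470.1 -156.1 r 22.1
blob [  0 186  23  42 528] circle@z.06 224.2 -266.1 r 24.6
blob [ 181  209   39   37 1136] circle@z.06 430.8 -289.8 r 22.1
TCP [ 0.4893 -0.2362  0.2128] [-179.972     0.014    89.9027]
```

Request:
arm_command(series="20 -5 10 0 0;20 -5 20 0 0;20 -5 20 0 0;18.7 -5 25 0 0;0 0 30 0 0;0 0 30 0 0;0 0 30 0 0;0 0 15 0 0;0 0 5 0 0;0 0 0 0 0;0 0 0 0 0")

```text
time_s: 37.22
tool_pos: [0.4702, -0.1559, 0.0287]
tool_rot: [179.9, -0.0, 90.1]
force: [0.2, -0.9, -0.5]
grip_width: 0.0868
grasp_force: 0.0
```

Request:
arm_command(series="0 0 0 0 255;0 0 0 0 255;0 0 0 0 255;0 0 0 0 255;0 0 0 0 255;0 0 0 0 255;0 0 0 0 255;0 0 0 0 255;0 0 0 0 255;0 0 0 0 255")

```text
time_s: 38.05
tool_pos: [0.4693, -0.1572, 0.0281]
tool_rot: [-180.0, -0.0, 90.0]
force: [-0.0, 0.3, 2.2]
grip_width: 0.0476
grasp_force: 15.0
```

Request:
arm_command(series="0 0 -15 0 255;0 0 -30 0 255;0 0 -40 0 255;10 5 -37 0 255;35 15 0 0 255;35 15 0 0 255;35 15 0 0 255;35 15 0 0 255;35 15 0 0 255;35 15 0 0 255;35 15 0 0 255;35 15 0 0 255;35 15 0 0 255;35 15 0 0 255;20 5 0 0 255;0 0 0 0 255;0 0 0 0 255")

```text
time_s: 39.47
tool_pos: [0.6286, 0.2245, 0.1487]
tool_rot: [-179.9, 0.1, 90.2]
force: [1.2, -1.6, -0.2]
grip_width: 0.0478
grasp_force: 15.0
```

```bash
python3 - <<'E'
from h import *
go(.6303,.2264,.0755)
E
```

```text
t 39.47 pos [0.6286 0.2245 0.1487] rot [-179.9113    0.0695   90.1876] w 0.0478 gf 15.0 F [ 1.2313 -1.6488 -0.2396]
tool shift mm [ 1.9926  1.7887 73.1825] turn rad [-0.0015  0.0012  0.0033]
```

Request:
arm_command(series="0.8 1.7 20 0 255;0 0 20 0 255;0 0 12 0 255;0 0 8 0 255;0 0 0 0 255")

```text
time_s: 39.88
tool_pos: [0.63, 0.2221, 0.0885]
tool_rot: [-179.9, 0.1, 89.9]
force: [-0.7, 0.1, -1.2]
grip_width: 0.0477
grasp_force: 15.0
```

Request:
arm_command(series="0 0 5 0 255;0 0 5 0 255;0 0 3 0 255;0 0 0 0 255;0 0 0 0 255")

```text
time_s: 40.3
tool_pos: [0.6309, 0.2236, 0.0769]
tool_rot: [-180.0, 0.0, 90.0]
force: [-1.1, 1.1, -1.2]
grip_width: 0.0473
grasp_force: 15.0
```

Clear entry. Release, check pots in drawer, then move on.

Request:
arm_command(series="0 0 0.8 0 255;0 0 0 0 60;0 0 0 0 60;0 0 0 0 60;0 0 0 0 60;0 0 -15 0 60;0 0 -30 0 60;0 0 -30 0 0;-25 -10 -35 0 0;-30 -15 -20 0 0;-30 -10 0 0 0;-30 -10 0 0 0;0 0 0 0 0;0 0 0 0 0")

```text
time_s: 41.47
tool_pos: [0.5866, 0.1074, 0.2052]
tool_rot: [179.9, -0.1, 89.7]
force: [0.0, 0.2, -0.5]
grip_width: 0.087
grasp_force: 0.0
```

```bash
python3 - <<'E'
from h import *
i,C,o=snap("wrist","p4"); print(o["tool_pos"])
hsv=cv2.cvtColor(i,cv2.COLOR_BGR2HSV); m=((hsv[...,1]<45)&(hsv[...,2]>170)).astype(np.uint8)
k,l,st,ce=cv2.connectedComponentsWithStats(m)
for j in range(1,k):
    if st[j,4]>300:
        c=max(cv2.findContours((l==j).astype(np.uint8),cv2.RETR_EXTERNAL,cv2.CHAIN_APPROX_NONE)[0],key=cv2.contourArea)
        P=pt(C,c[:,0,:].astype(float),.106)[:,:2]; print(st[j],cv2.minEnclosingCircle((P*1000).astype(np.float32)))
g=cv2.GaussianBlur(cv2.cvtColor(i,cv2.COLOR_BGR2GRAY).astype(np.float32),(3,3),0)
print("y prof",[(e[0][1],e[1]) for e in peaks(g,C,(.53,.1),(.53,.24),.06)]); print([(e[0][1],e[1]) for e in peaks(g,C,(.63,.1),(.63,.24),.06)])
E
```

```text
[0.5866 0.1074 0.2052]
[ 153   19   59   63 2910] ((532.3223876953125, 225.3075408935547), 23.140623092651367)
[ 280   21   62   63 2921] ((633.273681640625, 222.70431518554688), 24.22828483581543)
[ 159   75  181   89 1531] ((582.247802734375, 171.6599578857422), 82.40966796875)
[495 173  17  29 381] ((813.146728515625, 113.02537536621094), 13.109772682189941)
y prof [(0.1281, 15), (0.1366, -16), (0.1394, 6), (0.1443, -8), (0.2027, 3), (0.2062, 19)]
[(0.1267, 15), (0.1352, -17), (0.1429, -7), (0.2006, 5), (0.2055, 18)]
```

Request:
arm_command(series="-30 -5 0 0 0;-40 -7 0 0 0;-40 -7 0 0 0;-40 -7 0 0 0;-40 -7 0 0 0;-40 -7 0 0 0;-40 -7 0 0 0;-40 -7 0 0 0;-40 -7 0 0 0;-40 -7 0 0 0;-40 -7 0 0 0;-40 -7 0 0 0;-20 -5 0 0 0;0 0 0 0 0;0 0 0 0 0")

```text
time_s: 42.77
tool_pos: [0.4998, -0.3804, 0.2036]
tool_rot: [-179.9, 0.0, 89.9]
force: [0.6, 0.6, 0.2]
grip_width: 0.0871
grasp_force: 0.0
```

```bash
python3 - <<'E'
from h import *
pots("p5",th=170)
i,C=load("wrist","p5");hsv=cv2.cvtColor(i,cv2.COLOR_BGR2HSV)
for nm,a,b in(("yel",18,35),("pur",125,160)):
    m=((hsv[...,0]>a)&(hsv[...,0]<b)&(hsv[...,1]>110)&(hsv[...,2]>60)).astype(np.uint8)
    k,l,st,ce=cv2.connectedComponentsWithStats(m)
    for j in range(1,k):
        if st[j,4]>300: print(nm,st[j],pt(C,ce[j],.05))
E
```

```text
blob [ 157   66   47   50 1821] circle@z.06 430.8 -290.8 r 22.5
blob [ 180  117   45   45 1588] circle@z.06 449.9 -336.8 r 22.4
blob [   0  146   44   82 1907] circle@z.06 253.6 -388.3 r 46.0
TCP [ 0.4998 -0.3804  0.2036] [-179.9417    0.0025   89.9292]
yel [  63   15   73   61 3190] [[ 0.3532 -0.2497  0.05  ]]
yel [ 229  305  283   19 3031] [[ 0.6649 -0.5488  0.05  ]]
pur [  73  112   58   47 1874] [[ 0.342  -0.3312  0.05  ]]
```

Request:
arm_command(series="0 0 0 -0.096 0;0 0 0 -0.096 0;0 0 0 -0.096 0;0 0 0 -0.097 0;20 -11 0 0 0;20 -11 0 0 0;18 -9.5 0 0 0;0 0 30 0 30;0 0 30 0 30;0 0 0 0 30;0 0 0 0 30")

```text
time_s: 43.73
tool_pos: [0.4492, -0.3352, 0.1434]
tool_rot: [-179.9, -0.2, 112.3]
force: [0.2, -0.5, 0.8]
grip_width: 0.0778
grasp_force: 0.0
```

```bash
python3 - <<'E'
from h import *
go(.4489,-.3383,.028,112)
E
```

```text
t 43.73 pos [ 0.4492 -0.3352  0.1434] rot [-179.9203   -0.1615  112.2779] w 0.0778 gf 0.0 F [ 0.244  -0.5231  0.8392]
tool shift mm [ -3.1021  -1.295  115.4011] turn rad [-0.0014 -0.0028  0.0049]
```

Request:
arm_command(series="-2.5 -1.3 30 0 30;0 0 30 0 30;0 0 30 0 30;0 0 15 0 30;0 0 9 0 30;0 0 0 0 30;0 0 0 0 255;0 0 0 0 255;0 0 0 0 255;0 0 0 0 255;0 0 0 0 255;0 0 0 0 255;0 0 0 0 255;0 0 0 0 255;0 0 0 0 255")

```text
time_s: 44.98
tool_pos: [0.4489, -0.341, 0.0309]
tool_rot: [179.9, 0.0, 112.1]
force: [0.4, 1.2, 5.5]
grip_width: 0.0475
grasp_force: 15.0
```

Request:
arm_command(series="0 0 -15 0 255;0 0 -30 0 255;0 0 -40 0 255;0 0 -37 0 255;0 0 0 0.096 255;0 0 0 0.096 255;0 0 0 0.096 255;0 0 0 0.102 255;0 0 0 0 255;0 0 0 0 255")

```text
time_s: 45.82
tool_pos: [0.4479, -0.3406, 0.1517]
tool_rot: [-179.9, -0.0, 89.9]
force: [0.2, 0.8, -1.4]
grip_width: 0.0473
grasp_force: 15.0
```

```bash
python3 - <<'E'
from h import *
go(.6298,.17,.1487)
E
```

```text
t 45.82 pos [ 0.4479 -0.3406  0.1517] rot [-179.9419   -0.0191   89.876 ] w 0.0473 gf 15.0 F [ 0.2159  0.7956 -1.4486]
tool shift mm [510.9963 180.78     2.9511] turn rad [-0.001  -0.0003 -0.0022]
```

Request:
arm_command(series="20 5 -10 0 255;34 12 0 0 255;34 12 0 0 255;34 12 0 0 255;34 12 0 0 255;34 12 0 0 255;34 12 0 0 255;34 12 0 0 255;34 12 0 0 255;34 12 0 0 255;34 12 0 0 255;34 12 0 0 255;34 12 0 0 255;34 12 0 0 255;34 12 0 0 255;11.6 8.8 0 0 255;0 0 0 0 255;0 0 0 0 255")

```text
time_s: 47.32
tool_pos: [0.6323, 0.1663, 0.1612]
tool_rot: [-179.9, 0.1, 89.9]
force: [-0.4, -1.5, -1.6]
grip_width: 0.0475
grasp_force: 15.0
```

```bash
python3 - <<'E'
from h import *
go(.6300,.1675,.0785)
E
```

```text
t 47.32 pos [0.6323 0.1663 0.1612] rot [-179.9223    0.0915   89.9236] w 0.0475 gf 15.0 F [-0.3619 -1.4991 -1.5509]
tool shift mm [ 1.3668 -2.2306 82.7032] turn rad [-0.0014  0.0016 -0.0013]
```

Request:
arm_command(series="1 -1.8 25 0 255;0 0 25 0 255;0 0 12 0 255;0 0 8 0 255;0 0 0 0 255")

```text
time_s: 47.73
tool_pos: [0.6296, 0.1652, 0.0906]
tool_rot: [-179.8, 0.1, 89.7]
force: [-0.5, 1.1, -1.3]
grip_width: 0.0477
grasp_force: 15.0
```

Request:
arm_command(series="0 0 5 0 255;0 0 5 0 255;0 0 2.5 0 255;0 0 0 0 255;0 0 0 0 255")

```text
time_s: 48.15
tool_pos: [0.6311, 0.1669, 0.0801]
tool_rot: [180.0, -0.0, 89.7]
force: [-0.8, 0.5, -2.1]
grip_width: 0.0479
grasp_force: 15.0
```

Request:
arm_command(series="0 0 2 0 255;0 0 0 0 255;0 0 0 0 60;0 0 0 0 60;0 0 0 0 60;0 0 0 0 60;0 0 -15 0 60;0 0 -30 0 60;0 0 -35 0 0;-25 -8 -35 0 0;-35 -12 0 0 0;-38 -12 0 0 0;-38 -12 0 0 0;-38 -12 0 0 0;-38 -12 0 0 0;-38 -12 0 0 0;-38 -12 0 0 0;-38 -12 0 0 0;-38 -12 0 0 0;-38 -12 0 0 0")

```text
time_s: 49.82
tool_pos: [0.5004, -0.235, 0.1916]
tool_rot: [179.9, -0.0, 89.7]
force: [1.4, -0.2, 0.4]
grip_width: 0.0872
grasp_force: 0.0
```

Request:
arm_command(series="-38 -12 0 0 0;-38 -10 0 0 0;-38 -10 0 0 0;-25 -5 0 0 0;0 0 0 0 0;0 0 0 0 0")

```text
time_s: 50.32
tool_pos: [0.4622, -0.3742, 0.1912]
tool_rot: [-180.0, 0.0, 89.5]
force: [1.0, 1.6, -0.8]
grip_width: 0.0869
grasp_force: 0.0
```

```bash
python3 - <<'E'
from h import *
pots("p6",th=170)
E
```

```text
blob [ 193   71   48   52 1955] circle@z.06 430.4 -290.2 r 22.5
blob [   0  105   64  123 4118] circle@z.06 236.8 -359.5 r 64.4
TCP [ 0.4622 -0.3742  0.1912] [-179.9886    0.0404   89.461 ]
```

Request:
arm_command(series="20 -8 0 -0.009 30;20 -8 0 0 30;20 -8 10 0 30;22 -9 20 0 30;0 0 30 0 30;0 0 30 0 30;0 0 30 0 30;0 0 25 0 30;0 0 12 0 30;0 0 6 0 30;0 0 0 0 30;0 0 0 0 30")

```text
time_s: 51.37
tool_pos: [0.4315, -0.2902, 0.029]
tool_rot: [179.9, 0.0, 90.3]
force: [-0.5, -0.3, 0.9]
grip_width: 0.0772
grasp_force: 0.0
```

Request:
arm_command(series="0 0 0 0 255;0 0 0 0 255;0 0 0 0 255;0 0 0 0 255;0 0 0 0 255;0 0 0 0 255;0 0 0 0 255;0 0 0 0 255;0 0 0 0 255;0 0 0 0 255")

```text
time_s: 52.2
tool_pos: [0.4303, -0.2903, 0.0283]
tool_rot: [-180.0, -0.0, 90.2]
force: [-2.0, 0.5, 5.7]
grip_width: 0.0476
grasp_force: 15.0
```

Request:
arm_command(series="0 0 -15 0 255;0 0 -30 0 255;0 0 -40 0 255;0 5 -40 0 255;35 7 -10 0 255;38 9 0 0 255;38 9 0 0 255;38 9 0 0 255;38 9 0 0 255;38 9 0 0 255;38 9 0 0 255;38 9 0 0 255;38 9 0 0 255;38 9 0 0 255;38 6 0 0 255;38 2 0 0 255;5 0 0 0 255;0 0 0 0 255;0 0 0 0 255")

```text
time_s: 53.78
tool_pos: [0.5292, 0.1677, 0.1623]
tool_rot: [-180.0, 0.1, 90.3]
force: [-0.4, -0.5, -0.3]
grip_width: 0.0476
grasp_force: 15.0
```

```bash
python3 - <<'E'
from h import *
go(.5302,.171,.0785)
E
```

```text
t 53.78 pos [0.5292 0.1677 0.1623] rot [-179.9538    0.0842   90.2696] w 0.0476 gf 15.0 F [-0.4063 -0.4927 -0.2543]
tool shift mm [ 3.426   1.041  83.7978] turn rad [-0.0008  0.0015  0.0047]
```

Request:
arm_command(series="3.2 1 25 0.005 255;0 0 25 0 255;0 0 15 0 255;0 0 7 0 255;0 0 0 0 255")

```text
time_s: 54.2
tool_pos: [0.5296, 0.1689, 0.0895]
tool_rot: [-179.8, 0.1, 89.8]
force: [0.3, 0.2, -1.4]
grip_width: 0.0476
grasp_force: 15.0
```

Request:
arm_command(series="0 0 5 0 255;0 0 5 0 255;0 0 4 0 255;0 0 0 0 255;0 0 0 0 255")

```text
time_s: 54.62
tool_pos: [0.5306, 0.1714, 0.0772]
tool_rot: [180.0, -0.0, 89.9]
force: [-0.2, 0.3, -1.9]
grip_width: 0.0474
grasp_force: 15.0
```

Request:
arm_command(series="0 0 2 0 255;0 0 0 0 255;0 0 0 0 60;0 0 0 0 60;0 0 0 0 60;0 0 0 0 60;0 0 -15 0 60;0 0 -30 0 60;0 0 -35 0 0;-25 12 -35 0 0;-30 20 -25 0 0;-30 15 0 0 0;0 0 0 0 0;0 0 0 0 0")

```text
time_s: 55.78
tool_pos: [0.5765, 0.0867, 0.2121]
tool_rot: [179.9, 0.0, 89.6]
force: [-1.1, 0.8, -0.0]
grip_width: 0.0863
grasp_force: 0.0
```

```bash
python3 - <<'E'
from h import *
i,C,o=snap("wrist","p7"); print(o["tool_pos"])
hsv=cv2.cvtColor(i,cv2.COLOR_BGR2HSV); m=((hsv[...,1]<45)&(hsv[...,2]>175)).astype(np.uint8)
k,l,st,ce=cv2.connectedComponentsWithStats(m)
for j in range(1,k):
    if st[j,4]>300:
        c=max(cv2.findContours((l==j).astype(np.uint8),cv2.RETR_EXTERNAL,cv2.CHAIN_APPROX_NONE)[0],key=cv2.contourArea)
        P=pt(C,c[:,0,:].astype(float),.106)[:,:2]; print(st[j],cv2.minEnclosingCircle((P*1000).astype(np.float32)))
g=cv2.GaussianBlur(cv2.cvtColor(i,cv2.COLOR_BGR2GRAY).astype(np.float32),(3,3),0)
print("y prof",[(e[0][1],e[1]) for e in peaks(g,C,(.58,.06),(.58,.3),.06)])
E
```

```text
[0.5765 0.0867 0.2121]
[ 166    0   58   55 2654] ((532.2426147460938, 225.18406677246094), 22.863420486450195)
[ 293    0   59   57 2743] ((632.6925659179688, 223.2150115966797), 23.377225875854492)
[ 291   53   58   89 2750] ((645.2493896484375, 167.84678649902344), 36.47090148925781)
[ 171   66   55   57 2428] ((531.9080810546875, 171.4967803955078), 22.848384857177734)
y prof [(0.0877, 20), (0.0926, -19), (0.1275, 23), (0.136, -17), (0.1408, -11), (0.1927, -9), (0.2011, 15), (0.2083, -11)]
```

All four pots stand in pockets (tops at ≈(532,225),(633,223),(532,171),(~632,170) mm). The gripper body would hit the ledge if fingers pushed the drawer to the end, so I'll use the hook rod's tip to push. Pick it up.

Request:
arm_command(series="-35 25 0 -0.007 0;-35 25 0 0 0;-35 25 0 0 0;-30 25 0 0 0;-6.5 2.7 20 0 0;0 0 40 0 0;0 0 40 0 0;0 0 40 0 0;0 0 0 0 0;0 0 0 0 0", squeeze=40)

```text
time_s: 56.67
tool_pos: [0.6744, -0.0461, 0.0689]
tool_rot: [-179.6, -0.0, 90.5]
force: [1.0, -0.2, 0.6]
grip_width: 0.0872
grasp_force: 0.0
```

```bash
python3 - <<'E'
from h import *
go(.6792,-.0546,.008); i,C,o=snap("wrist","p8")
b=(i.max(2)>110).astype(np.uint8); 
uv=px(C,[[.6805,.0735,.04],[.6805,-.014,.046],[.6805,0.03,.02]]).round().astype(int);print(uv)
g=cv2.cvtColor(i,cv2.COLOR_BGR2GRAY)
for y in(0.0,.02,.04): print(y,[(e[0][0],e[1]) for e in peaks(g.astype(np.float32),C,(.63,y),(.73,y),.020,100,6)])
print("along",[(e[0][1],e[1]) for e in peaks(g.astype(np.float32),C,(.6805,-.05),(.6805,.1),.04,150,6)])
E
```

```text
t 56.67 pos [ 0.6744 -0.0461  0.0689] rot [-179.6388   -0.0456   90.4595] w 0.0872 gf 0.0 F [ 1.0324 -0.1938  0.6471]
tool shift mm [-8.5958  5.1589 60.8171] turn rad [-0.0063 -0.0008  0.008 ]
[[265  24]
 [262 178]
 [263 105]]
0.0 [(0.6462, -42), (0.6755, 39), (0.6835, -41), (0.7199, 42)]
0.02 [(0.6462, -39), (0.6765, 40), (0.6835, -40), (0.7199, 41)]
0.04 [(0.6472, -43), (0.6765, 40), (0.6835, -40), (0.7209, 45)]
along [(-0.0158, 53), (0.0547, -6), (0.0577, -11), (0.0628, -19), (0.0658, 45), (0.0738, -17), (0.0849, -87)]
```

Request:
arm_command(series="-8 4.5 0 0.008 0;0 0 20 0 0;0 0 20 0 0;0 0 14 0 0;0 0 7 0 0;0 0 0 0 0;0 0 0 0 0;0 0 0 0 255;0 0 0 0 255;0 0 0 0 255;0 0 0 0 255;0 0 0 0 255;0 0 0 0 255;0 0 0 0 255;0 0 0 0 255;0 0 0 0 255;0 0 0 0 255;0 0 0 0 255;0 0 0 0 255;0 0 0 0 255", squeeze=40)

```text
time_s: 58.38
tool_pos: [0.6809, -0.0562, 0.0104]
tool_rot: [-180.0, -0.0, 89.9]
force: [-1.5, -0.8, 0.5]
grip_width: 0.0195
grasp_force: 40.0
```

Request:
arm_command(series="0 0 -20 0 255;0 0 -25 0 255;0 0 -15 0 255;-10 -20 0 0 255;-10 -25 0 0 255;0 -25 0 0 255;0 -20 0 0 255;0 -11 0 0 255;0 0 20 0 255;0 0 15.5 0 255;0 0 0 0 255;0 0 0 0 255")

```text
time_s: 59.38
tool_pos: [0.5795, -0.076, 0.0346]
tool_rot: [-179.9, 0.0, 89.9]
force: [-0.2, -0.3, -0.8]
grip_width: 0.0197
grasp_force: 40.0
```

```bash
python3 - <<'E'
from h import *
go(.5795,-.075,.0345,89.4)
E
```

```text
t 59.38 pos [ 0.5795 -0.076   0.0346] rot [-179.9172    0.0029   89.8817] w 0.0197 gf 39.98 F [-0.2079 -0.2666 -0.7966]
tool shift mm [0.9697 0.0138 0.0764] turn rad [-0.0014  0.0001  0.0084]
```

Request:
arm_command(series="4 0 0 0.008 255;6 0 0 0 255;6 0 0 0 255;6 0 0 0 255;5 0 0 0 255;5 0 0 0 255;5 0 0 0 255;5 0 0 0 255")

```text
time_s: 60.05
tool_pos: [0.5807, -0.0341, 0.0352]
tool_rot: [180.0, 0.0, 89.4]
force: [0.2, -1.6, -0.6]
grip_width: 0.02
grasp_force: 40.0
```

Request:
arm_command(series="6 0 0 0 255;6 0 0 0 255;6 0 0 0 255;6 0 0 0 255;6 0 0 0 255;6 0 0 0 255")

```text
time_s: 60.55
tool_pos: [0.581, 0.0027, 0.035]
tool_rot: [180.0, -0.0, 89.4]
force: [0.6, -1.7, 0.3]
grip_width: 0.0196
grasp_force: 40.0
```

```bash
python3 - <<'E'
from h import *
o=telemetry.get_obs();print(o["tool_pos"],o["force"])
i,C,o=snap("wrist","q1"); g=cv2.GaussianBlur(cv2.cvtColor(i,cv2.COLOR_BGR2GRAY).astype(np.float32),(3,3),0)
for x in(.50,.66,.535,.625): print(x,[(e[0][1],e[1]) for e in peaks(g,C,(x,.03),(x,.28),.06,250,6)])
E
```

```text
[0.581  0.0027 0.035 ] [ 0.5763 -1.7457  0.3104]
0.5 [(0.1153, -16)]
0.66 [(0.0722, 46), (0.1163, -85)]
0.535 [(0.0762, -18)]
0.625 [(0.033, -7), (0.036, 7), (0.0431, -9), (0.0471, 7), (0.0541, -10), (0.0933, -19)]
```

Request:
arm_command(series="6 0 0 0 255;7 0 0 0 255;7 0 0 0 255;7 0 0 0 255;7 0 0 0 255;7 0 0 0 255;7 0 0 0 255;7 0 0 0 255;7 0 0 0 255;7 0 0 0 255;7 0 0 0 255;7 0 0 0 255;7 0 0 0 255;7 0 0 0 255;7 0 0 0 255;7 0 0 0 255;6 0 0 0 255;5 0 0 0 255;4 0 0 0 255")

```text
time_s: 62.18
tool_pos: [0.5821, 0.1289, 0.035]
tool_rot: [180.0, -0.0, 89.5]
force: [-0.2, -1.7, -1.5]
grip_width: 0.0199
grasp_force: 40.0
```

Request:
arm_command(series="4 0 0 0 255;4 0 0 0 255;3 0 0 0 255;3 0 0 0 255;2 0 0 0 255")

```text
time_s: 62.6
tool_pos: [0.5823, 0.1444, 0.035]
tool_rot: [180.0, -0.0, 89.4]
force: [-0.0, -1.6, -1.7]
grip_width: 0.0196
grasp_force: 40.0
```

Request:
arm_command(series="2 0 0 0 255;2 0 0 0 255;2 0 0 0 255;2 0 0 0 255;0 0 0 0 255")

```text
time_s: 63.02
tool_pos: [0.5824, 0.1528, 0.035]
tool_rot: [180.0, -0.0, 89.5]
force: [0.6, -0.3, -1.2]
grip_width: 0.0198
grasp_force: 40.0
```

Request:
arm_command(series="2 0 0 0 255;2 0 0 0 255;1 0 0 0 255;0 0 0 0 255")

```text
time_s: 63.35
tool_pos: [0.5824, 0.1576, 0.035]
tool_rot: [180.0, -0.0, 89.5]
force: [0.8, -0.8, -1.6]
grip_width: 0.0196
grasp_force: 40.0
```

Request:
arm_command(series="1.5 0 0 0 255;1.5 0 0 0 255;1.5 0 0 0 255;0 0 0 0 255")

```text
time_s: 63.68
tool_pos: [0.5824, 0.1581, 0.0349]
tool_rot: [-180.0, 0.2, 89.3]
force: [-0.7, -7.2, 1.2]
grip_width: 0.0197
grasp_force: 40.0
```

Request:
arm_command(series="1.5 0 0 0 255;1.5 0 0 0 255;1.5 0 0 0 255;0 0 0 0 255")

```text
time_s: 64.02
tool_pos: [0.5824, 0.1584, 0.0347]
tool_rot: [-179.9, 0.5, 89.2]
force: [-1.8, -14.2, 2.3]
grip_width: 0.0194
grasp_force: 40.0
```

Hard stop at y=0.158: shut. Retreat and lay the rod back.

Request:
arm_command(series="-10 0 0 -0.008 255;-15 0 0 0 255;-25 0 0 0 255;-30 0 0 0 255;-30 0 0 0 255;-30 0 -10 0 255;-30 0 -15 0 255;-30 15 0 0 255;-20 25 0 0 255;0 25 0 0 255;0 20 0 0 255;0 10 0 0 255;0 0 0 0 255;0 0 0 0 255")

```text
time_s: 65.18
tool_pos: [0.6768, -0.0541, 0.0596]
tool_rot: [-180.0, -0.0, 89.9]
force: [-0.4, -0.5, -1.7]
grip_width: 0.0194
grasp_force: 40.0
```

```bash
python3 - <<'E'
from h import *
go(.6805,-.0562,.0112)
E
```

```text
t 65.18 pos [ 0.6768 -0.0541  0.0596] rot [-179.9694   -0.0259   89.9026] w 0.0194 gf 39.98 F [-0.422  -0.4924 -1.7437]
tool shift mm [-2.1118  3.7246 48.3829] turn rad [-0.0005 -0.0005 -0.0017]
```

Request:
arm_command(series="-2 3.7 20 0 255;0 0 15 0 255;0 0 9 0 255;0 0 4 0 255;0 0 0 0 255;0 0 0 0 255")

```text
time_s: 65.68
tool_pos: [0.6803, -0.056, 0.0119]
tool_rot: [-180.0, -0.0, 89.9]
force: [-0.5, -0.5, -1.3]
grip_width: 0.0196
grasp_force: 40.0
```

Request:
arm_command(series="0 0 0.6 0 255;0 0 0 0 255;0 0 0 0 150;0 0 0 0 150;0 0 0 0 150;0 0 0 0 150;0 0 0 0 150;0 0 0 0 150;0 0 -20 0 150;0 0 -30 0 100;0 0 -40 0 0;-30 0 -40 0 0;-30 0 -30 0 0;0 0 0 0 0;0 0 0 0 0")

```text
time_s: 66.93
tool_pos: [0.6814, -0.1146, 0.1673]
tool_rot: [179.7, 0.1, 89.6]
force: [0.2, 0.4, -0.8]
grip_width: 0.0679
grasp_force: 0.0
```

```bash
python3 - <<'E'
from h import *
i,C,o=snap("wrist","q2"); print(o["tool_pos"],o["force"])
g=cv2.cvtColor(i,cv2.COLOR_BGR2GRAY).astype(np.float32)
for y in(0.0,.02,.04): print(y,[(e[0][0],e[1]) for e in peaks(g,C,(.63,y),(.73,y),.020,100,6)])
print("along",[(e[0][1],e[1]) for e in peaks(g,C,(.6797,-.05),(.6797,.1),.04,150,6)])
# drawer: loop / ledge check in the side camera
j,S,_=snap("side","s20"); a,_=cv2.imread("pics/side0.png"),0
d=np.abs(j[75:205,160:290].astype(int)-a[75:205,160:290]).max(2); k,l,st,ce=cv2.connectedComponentsWithStats((d>45).astype(np.uint8))
print("changed vs start:",[(s[:5].tolist()) for s in st[1:] if s[4]>15])
E
```

```text
[ 0.6814 -0.1146  0.1673] [ 0.2279  0.3624 -0.7904]
0.0 [(0.6452, -28), (0.6775, 31), (0.6856, -32), (0.7209, 32)]
0.02 [(0.6472, -30), (0.6775, 32), (0.6856, -31), (0.7219, 34)]
0.04 [(0.6472, -25), (0.6775, 33), (0.6856, -31), (0.7229, 31)]
along [(-0.0198, 35)]
changed vs start: [[0, 0, 60, 13, 398], [87, 0, 43, 16, 628], [52, 5, 21, 7, 84]]
```

The side view of the drawer front matches the start, so it is shut. The rod is on its pad and the gripper is free.

```bash
python3 -c "
from cell import env
print(env.sign_off())"
```

```text
the job is handed in; nothing more can be done
None
```

I handed the job in with the drawer pushed shut to its stop, the carrier flat in it with four pots standing in its pockets, and the rod on its rest; I did not recheck the pots after the drawer closed, and no verdict came back.

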